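# Prove two thumb screws in a gauge nut and scrap the one that binds

## Task

One of the two thumb screws in the rack has a bruised thread. Try them in the gauge nut on the sloping block: leave the one that turns freely screwed fully home in the nut, collar down on its face, and put the one that binds in the small open bin on the bench.

Things in the scene. Friction and masses are not known exactly. Their poses are not given: they have to be found in the camera images.
- screw_a: one of two outwardly equal steel thumb screws, 94 mm long, standing tip down in the rack. Origin: centre of the tip end; z along the axis to the head; x along the width of the spade head. From the tip: plain pilot 17 mm dia. to z=24, thread 28 mm dia., round collar 38 mm dia. at z=47.5 to 53.5, flat spade (44 wide along x, 12 thick along y, z=58 to 94) to grip by its flat sides. 0.1 to 0.2 kg. Looks the same after a half turn.
- screw_b: the other thumb screw, same shape and same origin and axes as screw_a. One of the two screws (not always in the same hole of the rack) has a bruised thread: it starts in the nut like the good one but after about a fifth of a turn it stops dead, with the collar still more than 5 mm off the nut's face. Turn it back to the way it went in and it lifts out.
- screw_a_collar (a point): point on screw_a's axis at the underside of its collar, 47.5 mm from the tip end; touches the nut's face when the screw is home. A screw that runs free takes under 0.2 N m to turn; one that binds holds against 0.4 N m and more
- screw_b_collar (a point): the same point on screw_b
- screw_a_mid (a point): middle of screw_a, on its axis 47 mm from the tip end
- screw_b_mid (a point): middle of screw_b, on its axis 47 mm from the tip end
- gauge_nut: fixed steel hexagon gauge nut, 60 mm across flats, on the slope of a grey angle block. Origin: centre of the mouth, in the nut's face, 82 mm above the bench; z along the bore, out of the nut, leaning 30 deg from vertical; x up the slope, y to the left. Open bore: 22 mm dia. inside the thread, 32 mm outside it. Face 60 mm wide; nothing stands higher round it.
- rack: wooden rack block 58 x 128 x 34 mm, origin under its centre, z up; two blind holes 19 mm dia., 18 mm deep, at y = -35 and +35 mm, in which the screws stand (their origin 16 mm above the bench). It does not move.
- scrap_bin: small open plastic bin, 135 x 113 mm at the rim, 68 mm high, floor 2 mm thick, inside of the floor about 95 x 75 mm; the wall towards the robot (its -x side) is only 30 mm high. Origin under its centre, x away from the robot, z up. It does not move.
- thread_start (a point): point on the rim of the nut's mouth where one thread starts (at 30 deg from the nut's x towards its y); the second start is opposite. Two-start right-hand thread, 30 mm per turn: clockwise seen from the head drives in. With the spade's width 45 deg before a start (at 75 deg from x, seen from above anticlockwise of the mark) a screw drops in until its origin is 35 mm below the face, then needs 150 deg to the collar (47.5 mm); elsewhere it needs up to half a turn more.
Things that resemble listed ones, but are neither listed nor needed, are in the scene too. Leave any green look-alike of the screw_b alone.

How it is judged:
At the end, for the whole second after the job is handed in: One screw is home in the gauge nut: collar within 3 mm of the nut's face and axis in line with the bore; the other lies or leans in the bin, its middle inside the walls and less than 75 mm above the bin's underside. Both are released and at rest (((z of screw_a_collar in the frame of gauge_nut below 0.003 m and distance between screw_a_collar and gauge_nut below 0.006 m and angle between the z axis of screw_a and the z axis of gauge_nut, either way round below 0.1 rad and linear speed of each of screw_a, screw_b below 0.02 m/s and x of screw_b_mid in the frame of scrap_bin between -0.065 and 0.065 m and y of screw_b_mid in the frame of scrap_bin between -0.053 and 0.053 m and z of screw_b_mid in the frame of scrap_bin below 0.075 m) or (z of screw_b_collar in the frame of gauge_nut below 0.003 m and distance between screw_b_collar and gauge_nut below 0.006 m and angle between the z axis of screw_b and the z axis of gauge_nut, either way round below 0.1 rad and linear speed of each of screw_b, screw_a below 0.02 m/s and x of screw_a_mid in the frame of scrap_bin between -0.065 and 0.065 m and y of screw_a_mid in the frame of scrap_bin between -0.053 and 0.053 m and z of screw_a_mid in the frame of scrap_bin below 0.075 m))); the robot touches nothing.
It also fails if it takes over 72 s, if anything falls off the work surface, if the arm or the gripper's body presses on something with over 40 N, if the wrist force passes 120 N, or if a joint passes its speed limit or range.

## Robot

A 7-joint arm with a two-finger parallel gripper is mounted at the origin on a cart in front of the work surface, level with it; the furniture and walls round the work are solid. World frame = base frame: x ahead of the robot, y to its left, z up, the work surface at z = 0. Lengths are in m, angles in rad, forces in N, time in s.
With the tool pointing down it reaches from about 0.4 to 0.875 m from the base axis. Payload 4.4 kg.
Tool frame: the origin (TCP) lies where the fingers leave the gripper's body, on its centre line; the fingertips stand 73 mm ahead of it and the grasp point (between the pads) lies 54 mm ahead of it; z points along the fingers, y is the line along which they close (so a half turn about z gives the same grasp; the last joint's range is limited). The gripper opens to 85 mm and grips with 20 to 120 N. Pads are 22 mm wide; open, the fingers measure 114 mm over their backs; the gripper's body (76 mm by 85 mm) begins 54 mm behind the grasp point. The pads swing forward as they close: fully open they stand 13 mm farther back than shut.
Start: joints at [-1.349, 0.628, 0.038, 1.517, -0.027, 0.996, -0.02], TCP at [0.184, 0.623, 0.304] pointing down, gripper open.
Joint ranges: [-3.06, 3.06], [-0.37, 2.12], [-1.25, 1.32], [0.18, 2.47], [-1.1, 4.24], [0.23, 1.98], [-2.94, 2.94]. Speed limits (rad/s): [2.57, 2.57, 3.14, 3.14, 3.14, 3.14, 3.14].

## Interface

Orientations are given as a unit quaternion [x, y, z, w].
In Python, from rig import ctrl gives the robot as it stands.
- The arm moves only by the tool move_arm, never from a script. Its argument "commands" is a list of rows, each a list of 7 numbers: the shift along the tool's x, y, z in mm, then the turn, a rotation vector about the tool's x, y, z in rad, then the opening, from -1 (shut) to 1 (fully open). A call has 1 to 5 rows; each row is the pose to reach, as a shift and turn from the pose commanded when the call began, along the tool's axes at that moment; what a row does not reach only later rows make up. A row lasts 1/8 s, in which the tool goes at most 62.5 mm and 10.7 degrees, less where a joint would pass 70% of its speed; a pose out of reach is approached as far as the arm can. A call with a gripper value outside its range is refused whole. The fingers move at their own pace and stop on an object; "newtons" is the grip in N (left out, the last holds). Time passes only in rows, so rows that repeat a pose let the fingers close. It gives the time, the measured TCP pose, the force, the opening and the grip force at its end, in the units of the state.
- ctrl.observe(): the state, without advancing time (a new reading comes with each control period).
- ctrl.grab_frame(name): name is "side" or "top"; returns a dict with "frame" (400x640x3 uint8, red, green, blue), "depth" (400x640 float32, m along the optical axis (not along the pixel's ray), 0 where there is no reading), "camera_matrix" (3x3 intrinsics, pixels), "extrinsics" (4x4, takes a point from camera to world coordinates). Camera axes: x right, y down, z forward; pixel columns grow to the right and rows downward; lengths in m; the calibration is good to about 2 mm. A picture is of the moment at which its call begins.
- ctrl.finish_job(): hands the job in; it is judged then, once.
Trained networks look in a picture, given as the dict that the camera call returned (one of the last four; its "shot" number tells which), for a name from the list of things; names that differ only in an ending like _2 or _b are one class to them, and where a whole thing is asked for, a point or a joint stands for the part that bears it (a point fixed in the world has none). Each returns a list of dicts, best first, with "score" (0 to 1); they miss things now and then, are a little off and sometimes report something else, mostly with a low value. They report only what shows in the picture. A call takes as long as a camera call. They do not tell look-alikes from the thing itself.
- ctrl.look_for(picture, query): "point" ([column, row] in pixels, amid what is visible of it).
The state is a dict: "t": time; "joint_positions": joint angles; "qvel": joint speeds; "joint_efforts": joint torques, N m; "ee_pos": TCP position; "eef_rot": TCP orientation; "ft_force": force on the tool from outside, world axes, zero at the start; "torque": the same for the moment, N m; "grip_width": finger opening in m; "grasp_force": force on a finger pad.
Only numpy, scipy, OpenCV 4.12 (cv2) and the standard library are available. Lean on these libraries where they do the work, as an engineer would, in place of code of your own. Each camera call takes 0.05 s, during which the arm holds its last target. There are 200 camera calls.

## Working session

There is one attempt and no reset: what is moved stays moved. The work goes in short steps, Python scripts to look and compute and a tool call to move; the robot and the scene stay as the last step left them, time stands still between calls to the robot, and variables do not carry over. Pictures are saved under pics/ and viewed, at most 10 in all, crops included, and the job is handed in when it is done.

Besides the shell and the picture viewer there is one more tool, called after "Emit:" as name(argument=value, ...), one argument or row to a line, values as JSON. move_arm: Moves the arm, as the interface text tells. Its arguments: {"type":"object","properties":{"commands":{"type":"array"},"newtons":{"type":"number"}},"required":["commands"]}

```bash
ls; mkdir -p pics
cat > h.py <<'E'
import numpy as np, cv2
from rig import ctrl
from scipy.spatial.transform import Rotation as R
def grab(n):
    return ctrl.grab_frame(n)
def save(p,name,crop=None,s=1):
    f=cv2.cvtColor(p["frame"],cv2.COLOR_RGB2BGR)
    if crop: c0,c1,r0,r1=crop; f=f[r0:r1,c0:c1]
    if s!=1: f=cv2.resize(f,None,fx=s,fy=s,interpolation=cv2.INTER_CUBIC)
    cv2.imwrite("pics/"+name,f)
def cloud(p):
    d=p["depth"];K=p["camera_matrix"];E=p["extrinsics"]
    v,u=np.mgrid[0:d.shape[0],0:d.shape[1]]
    P=np.stack([(u-K[0,2])/K[0,0]*d,(v-K[1,2])/K[1,1]*d,d],-1)
    W=P@E[:3,:3].T+E[:3,3]; W[d==0]=np.nan
    return W
def proj(p,X):
    K=p["camera_matrix"];E=p["extrinsics"]
    c=(np.atleast_2d(X)-E[:3,3])@E[:3,:3]; q=c@K.T
    return q[:,:2]/q[:,2:]
E
python3 - <<'E'
from h import *
np.set_printoptions(precision=3,suppress=True)
s=ctrl.observe(); print(s)
ims=[]
for n in("top","side"):
    p=grab(n); W=cloud(p); print(n,p["extrinsics"],p["camera_matrix"])
    f=p["frame"].copy()
    for q in("screw_a","gauge_nut","rack","scrap_bin","thread_start"):
        for r in ctrl.look_for(p,q)[:5]:
            c,ro=map(int,np.round(r["point"])); print(q,r["score"],c,ro,W[min(ro,399),min(c,639)])
    save(p,n+"0.png"); np.savez("pics/%s0.npz"%n,W=W,f=p["frame"])
E
```

```text
pics
{'t': 0.0, 'joint_positions': array([-1.349,  0.629,  0.038,  1.518, -0.027,  0.996, -0.02 ]), 'qvel': array([-0.001, -0.   , -0.   ,  0.002, -0.001, -0.001,  0.002]), 'joint_efforts': array([  0.   , -56.338,   1.226, -19.345,   0.011,   0.01 ,   0.   ]), 'ee_pos': array([0.184, 0.623, 0.303]), 'eef_rot': array([ 0.143,  0.99 , -0.001, -0.   ]), 'ft_force': array([-0.475,  1.007, -0.331]), 'torque': array([0.048, 0.005, 0.025]), 'grasp_force': 0.0, 'grip_width': 0.08521875681424848}
top [[-0.027 -0.993  0.115  0.415]
 [-1.     0.026 -0.007 -0.266]
 [ 0.004 -0.116 -0.993  0.936]
 [ 0.     0.     0.     1.   ]] [[446.834   0.    311.451]
 [  0.    446.834 198.188]
 [  0.      0.      1.   ]]
screw_a 0.75 265 141 [ 0.625 -0.186  0.095]
screw_a 0.7 297 274 [ 0.372 -0.242  0.107]
screw_a 0.6 261 263 [ 0.394 -0.177  0.11 ]
gauge_nut 0.94 337 144 [ 0.636 -0.33   0.012]
rack 0.69 280 268 [ 0.381 -0.206  0.033]
scrap_bin 0.82 368 227 [ 0.459 -0.388  0.014]
thread_start 0.88 340 143 [ 0.621 -0.331  0.081]
side [[ 0.972 -0.125  0.197  0.316]
 [-0.233 -0.578  0.782 -0.926]
 [ 0.016 -0.806 -0.591  0.585]
 [ 0.     0.     0.     1.   ]] [[464.379   0.    320.098]
 [  0.    464.379 200.906]
 [  0.      0.      1.   ]]
screw_a 0.92 269 185 [ 0.401 -0.177  0.074]
screw_a 0.91 257 206 [ 0.369 -0.249  0.081]
screw_a 0.7 382 180 [ 0.629 -0.193  0.064]
gauge_nut 0.84 405 227 [ 0.612 -0.354  0.073]
rack 0.97 266 230 [ 0.38  -0.263  0.034]
rack 0.74 266 185 [ 0.394 -0.187  0.081]
scrap_bin 0.73 406 226 [ 0.612 -0.357  0.078]
scrap_bin 0.69 311 252 [ 0.455 -0.31   0.006]
thread_start 0.68 405 224 [ 0.61  -0.358  0.083]
```

Run:
```python
import cv2,numpy as np
a=cv2.imread("pics/top0.png")[90:330,220:420]; b=cv2.imread("pics/side0.png")[110:310,220:460]
a=cv2.resize(a,None,fx=2.4,fy=2.4,interpolation=2); cv2.imwrite("pics/c1.png",a)
b=cv2.resize(b,None,fx=2.8,fy=2.8,interpolation=2); cv2.imwrite("pics/c2.png",b)
```

```text
(no output)
```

View pics/c1.png

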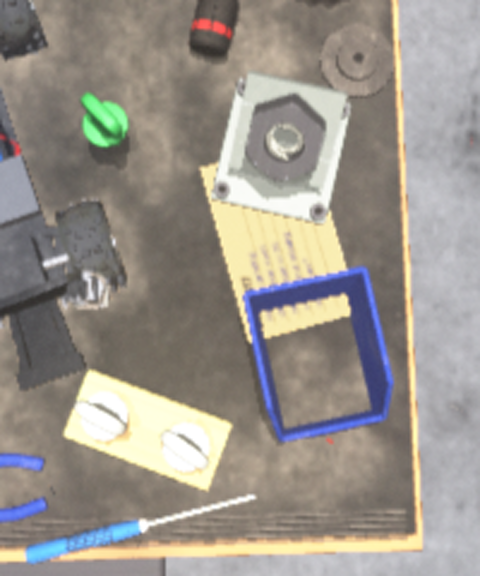

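View pics/c2.png

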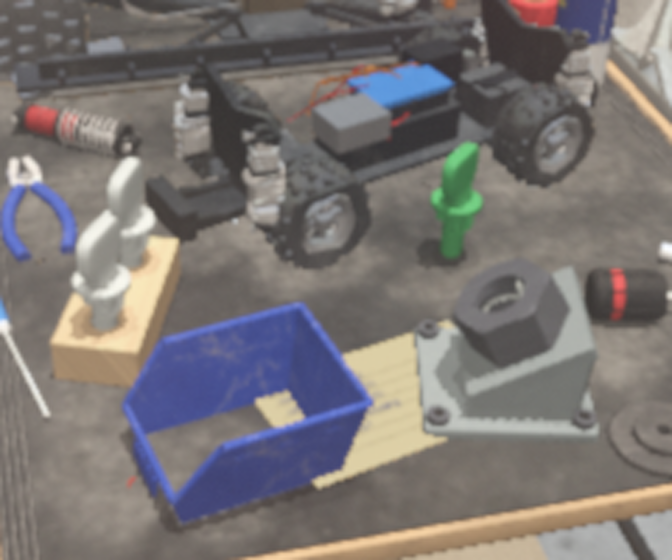

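The crops show two silver screws in the rack (top view (261,263) and (297,274)). A green look-alike is at (265,141), which I leave alone. The nut is at (339,146) on the grey block and the blue bin is around (352,238).

Run:
```python
from h import *
np.set_printoptions(precision=4,suppress=True)
for n in("top","side"):
    z=np.load("pics/%s0.npz"%n); W=z["W"]; f=z["f"].astype(int); 
    print(n)
    X,Y,Z=W[...,0],W[...,1],W[...,2]
    # rack top
    m=(abs(Z-.034)<.004)&(X>.3)&(X<.47)&(Y>-.31)&(Y<-.12)&(f[...,0]-f[...,2]>40)
    P=W[m]; print("rack",m.sum(),np.median(P[:,2]))
    if m.sum()>50: print(cv2.minAreaRect((P[:,:2]*1000).astype(np.float32)))
    # spades
    for c in((.391,-.174),(.370,-.241)):
        for lo,hi in((.080,.125),(.055,.072)):
            m=(Z>lo)&(Z<hi)&(np.hypot(X-c[0],Y-c[1])<.034)
            P=W[m]
            if m.sum()<8: print("few",m.sum()); continue
            q=P[:,:2]; ev,V=np.linalg.eigh(np.cov(q.T)); r=cv2.minAreaRect((q*1000).astype(np.float32))
            print("spade" if lo>.07 else "collar",m.sum(),q.mean(0),P[:,2].max(),"dir",V[:,1],np.degrees(np.arctan2(V[1,1],V[0,1]))%180,np.sqrt(ev),r)
    # nut face
    c=np.array([.61,-.335]); m=(np.hypot(X-c[0],Y-c[1])<.06)&(Z>.055)&(Z<.11)
    P=W[m]
    best=None;rng=np.random.default_rng(0)
    for _ in range(2000):
        a=P[rng.choice(len(P),3,False)]; nn=np.cross(a[1]-a[0],a[2]-a[0]); l=np.linalg.norm(nn)
        if l<1e-6: continue
        nn/=l; nn*=np.sign(nn[2])
        if abs(nn[2]-.866)>.1: continue
        i=abs((P-a[0])@nn)<.0025
        if best is None or i.sum()>best.sum(): best=i
    Q=P[best]; ctr=Q.mean(0); nn=np.linalg.svd(Q-ctr)[2][2]; nn*=np.sign(nn[2])
    print("nut plane",best.sum(),len(P),nn,"tilt",np.degrees(np.arccos(nn[2])),"az",np.degrees(np.arctan2(nn[1],nn[0])))
    ex=np.array([0,0,1])-nn*nn[2]; ex/=np.linalg.norm(ex); ey=np.cross(nn,ex)
    uv=np.c_[(Q-ctr)@ex,(Q-ctr)@ey]; r=cv2.minAreaRect((uv*1000).astype(np.float32))
    o=ctr+ex*r[0][0]/1e3+ey*r[0][1]/1e3; (cx,cy),rad=cv2.minEnclosingCircle((uv*1000).astype(np.float32))
    print(r,"ctr rect",o,"circ",ctr+ex*cx/1e3+ey*cy/1e3,rad)
    # bin
    m=(f[...,2]-f[...,0]>50)&(X>.36)&(X<.58)&(Y>-.47)&(Y<-.29)
    for lo,hi in((.058,.075),(.0,.075)):
        k=m&(Z>lo)&(Z<hi)
        print("bin",k.sum(),cv2.minAreaRect((W[k][:,:2]*1000).astype(np.float32)))
```

```text
top
rack 505 0.03322036787990934
((378.8409729003906, -208.16705322265625), (127.9416732788086, 58.07440948486328), 67.95680236816406)
spade 163 [ 0.3923 -0.177 ] 0.11210544894203611 dir [0.5006 0.8657] 59.96263733813729 [0.0035 0.0119] ((392.16790771484375, -176.01881408691406), (43.682796478271484, 11.767613410949707), 59.546974182128906)
collar 152 [ 0.3928 -0.1768] 0.07176297443541368 dir [-0.8726  0.4884] 150.76628341882514 [0.0088 0.0124] ((391.77056884765625, -177.14381408691406), (33.99571990966797, 36.441993713378906), 68.49398040771484)
spade 155 [ 0.3665 -0.241 ] 0.1119003698487756 dir [0.6104 0.7921] 52.38126614581422 [0.0034 0.0119] ((366.13543701171875, -240.58651733398438), (43.415523529052734, 11.612016677856445), 52.1546630859375)
collar 163 [ 0.3665 -0.2414] 0.07197434511082346 dir [-0.7795  0.6264] 141.21196251598883 [0.0086 0.0122] ((365.1819152832031, -240.7044677734375), (34.50663375854492, 36.10129928588867), 88.3768539428711)
nut plane 535 1277 [-0.473   0.1262  0.872 ] tilt 29.30979830539261 az 165.05998237341498
((-0.37666988372802734, 0.8666839599609375), (
[... 1115 characters left out ...]
154 [ 0.3677 -0.2491] 0.07145161682564971 dir [-0.9956 -0.0934] 5.361670853606199 [0.0075 0.011 ] ((368.140380859375, -245.30490112304688), (37.3079719543457, 31.068798065185547), 6.995758533477783)
nut plane 496 1416 [-0.4883  0.1081  0.866 ] tilt 30.005986322430942 az 167.51146591580044
((-0.9932479858398438, 1.8796234130859375), (65.0500259399414, 60.45286560058594), 59.31394958496094) ctr rect [ 0.6094 -0.3279  0.0813] circ [ 0.6102 -0.3277  0.0817] 33.581336975097656
bin 661 ((447.9397888183594, -350.71795654296875), (104.25431823730469, 107.3211441040039), 9.593670845031738)
bin 3314 ((435.47381591796875, -347.7809143066406), (128.45240783691406, 117.26892852783203), 9.201354026794434)
```

```bash
cat >> h.py <<'E'
def down(th):  # tool down, tool x at azimuth th(deg)
    c,s=np.cos(np.radians(th)),np.sin(np.radians(th)); x=np.array([c,s,0]); z=np.array([0,0,-1.])
    return np.c_[x,np.cross(z,x),z]
NUT=np.array([.6095,-.3272,.082]); NAZ=166.3
def nutR():
    a=np.radians(NAZ); n=np.array([.5*np.cos(a),.5*np.sin(a),.8660254])
    ex=np.array([0,0,1])-n*n[2]; ex/=np.linalg.norm(ex); return np.c_[ex,np.cross(n,ex),n]
def nutpose(h,phi,g=.077):
    """TCP pose with screw origin h m along nut z from face, spade width at phi deg; screw z g at grasp point"""
    N=nutR(); a=np.radians(phi); x=N[:,0]*np.cos(a)+N[:,1]*np.sin(a); z=-N[:,2]
    return NUT+N[:,2]*(h+g+.054), np.c_[x,np.cross(z,x),z]
def rel(p,Rt,s=None,p0=None,R0=None):
    if p0 is None:
        s=s or ctrl.observe(); p0=s["ee_pos"]; R0=R.from_quat(s["eef_rot"]).as_matrix()
    d=R0.T@(np.array(p)-p0)*1000; r=R.from_matrix(R0.T@Rt).as_rotvec()
    print("shift",np.round(d,1),"rot",np.round(r,3)); return d,r
E
python3 - <<'E'
from h import *
np.set_printoptions(precision=4,suppress=True)
for n in("top","side"):
    z=np.load("pics/%s0.npz"%n); W=z["W"]; f=z["f"].astype(int); X,Y,Z=W[...,0],W[...,1],W[...,2]
    m=(np.hypot(X-.62,Y+.33)<.12)&(f.min(-1)>135)&(f.max(-1)-f.min(-1)<35)
    m=cv2.morphologyEx(m.astype(np.uint8),cv2.MORPH_OPEN,np.ones((2,2)))
    k,l,st,_=cv2.connectedComponentsWithStats(m); i=1+st[1:,4].argmax(); P=W[l==i]; P=P[np.isfinite(P[:,0])]
    print(n,len(P),cv2.minAreaRect((P[:,:2]*1000).astype(np.float32)))
p=[.5,.15,.30]
rel([.45,.40,.30],down(125)); 
a=([.45,.40,.30],down(125)); b=([.53,.0,.28],down(90)); c=([.392,-.176,.22],down(59.7))
print("a-b");rel(*b,p0=np.array(a[0]),R0=a[1]); print("b-c");rel(*c,p0=np.array(b[0]),R0=b[1])
E
```

```text
top 2210 ((643.7893676757812, -337.6909484863281), (127.99920654296875, 167.4432830810547), 74.82901000976562)
side 696 ((620.3077392578125, -334.2088928222656), (98.16349029541016, 114.32431030273438), 75.69182586669922)
shift [-318.  -138.7    3.9] rot [-0.    -0.     0.672]
a-b
shift [-373.5 -163.9   20. ] rot [0.    0.    0.611]
b-c
shift [-176. -138.   60.] rot [0.    0.    0.529]
```

Emit:
move_arm(
  commands=[
    [-55, -24, 0, 0, 0, 0.13, 1],
    [-110, -48, 0, 0, 0, 0.26, 1],
    [-165, -72, 0, 0, 0, 0.39, 1],
    [-220, -96, 0, 0, 0, 0.52, 1],
    [-275, -120, 0, 0, 0, 0.65, 1],
  ],
  newtons=80,
)

```text
t: 1.23
ee_pos: [0.4154, 0.4289, 0.3042]
eef_rot: [0.454, 0.891, 0.0, 0.0]
ft_force: [0.8, -0.7, -0.3]
grip_width: 0.0858
grasp_force: 0.0
```

```bash
sed -i 's/NAZ=166.3/NAZ=166.0/' h.py
python3 - <<'E'
from h import *
s=ctrl.observe(); print(s["ee_pos"],s["eef_rot"],s["joint_positions"],s["t"])
rel([.53,.05,.28],down(90))
E
```

```text
[0.41544197 0.42894436 0.30421098] [4.53708691e-01 8.91149964e-01 4.05540993e-04 1.95514168e-05] [-0.98668479  0.55879406  0.2185031   1.67568867 -0.14496949  0.92216159
 -0.08376275] 1.225
shift [-373.8 -130.3   24. ] rot [ 0.001 -0.001  0.629]
```

Emit:
move_arm(
  commands=[
    [-58, -20, 4, 0, 0, 0.12, 1],
    [-116, -40, 8, 0, 0, 0.24, 1],
    [-174, -61, 12, 0, 0, 0.36, 1],
    [-232, -81, 16, 0, 0, 0.48, 1],
    [-290, -101, 20, 0, 0, 0.6, 1],
  ],
)

```text
t: 1.85
ee_pos: [0.5048, 0.1349, 0.2841]
eef_rot: [0.697, 0.717, 0.001, 0.0]
ft_force: [0.8, -0.1, -0.9]
grip_width: 0.0856
grasp_force: 0.0
```

Run:
```python
from h import *
s=ctrl.observe(); print(s["ee_pos"],s["eef_rot"],s["joint_positions"],s["t"])
rel([.392,-.176,.22],down(59.7))
```

```text
[0.50477723 0.13491079 0.28414531] [6.96615320e-01 7.17444606e-01 5.45771783e-04 1.87622251e-04] [-0.57641909  0.49711931  0.38329991  1.90209148 -0.25454895  0.78853328
 -0.02515325] 1.85
shift [-307.5 -122.    63.9] rot [ 0.001 -0.001  0.558]
```

Emit:
move_arm(
  commands=[
    [-57, -16, 4, 0, 0, 0.11, 1],
    [-114, -34, 12, 0, 0, 0.22, 1],
    [-171, -55, 25, 0, 0, 0.33, 1],
    [-228, -80, 40, 0, 0, 0.44, 1],
    [-285, -108, 55, 0, 0, 0.55, 1],
  ],
)

```text
t: 2.48
ee_pos: [0.4072, -0.1497, 0.2298]
eef_rot: [0.865, 0.502, 0.001, 0.001]
ft_force: [1.5, 0.1, -0.7]
grip_width: 0.0857
grasp_force: 0.0
```

Run:
```python
from h import *
s=ctrl.observe(); print(s["ee_pos"],s["eef_rot"],s["joint_positions"],s["t"])
rel([.392,-.176,.147],down(59.7))
```

```text
[ 0.40715241 -0.14974183  0.22983284] [8.65100953e-01 5.01596940e-01 5.54331188e-04 7.36420272e-04] [-0.04009988  0.49081749  0.4621871   2.18275799 -0.41422961  0.54928776
  0.21233427] 2.475
shift [-30.3  -0.3  82.8] rot [ 0.002 -0.     0.009]
```

Emit:
move_arm(
  commands=[
    [-30, 0, 20, 0, 0, 0.01, 0.3],
    [-30, 0, 50, 0, 0, 0.01, 0.3],
    [-30, 0, 82, 0, 0, 0.01, 0.3],
    [-30, 0, 82, 0, 0, 0.01, 0.3],
    [-30, 0, 82, 0, 0, 0.01, -1],
  ],
  newtons=80,
)

```text
t: 3.1
ee_pos: [0.393, -0.1744, 0.1486]
eef_rot: [0.867, 0.498, 0.0, 0.0]
ft_force: [1.1, 0.2, -0.2]
grip_width: 0.0387
grasp_force: 0.0
```

Emit:
move_arm(
  commands=[
    [0, 0, 0, 0, 0, 0, -1],
    [0, 0, 0, 0, 0, 0, -1],
    [0, 0, 0, 0, 0, 0, -1],
  ],
)

```text
t: 3.48
ee_pos: [0.3932, -0.1741, 0.149]
eef_rot: [0.867, 0.499, 0.001, 0.001]
ft_force: [-0.9, 0.7, 6.1]
grip_width: 0.0104
grasp_force: 77.8
```

Run:
```python
from h import *
s=ctrl.observe(); print(s)
```

```text
{'t': 3.475, 'joint_positions': array([ 0.15977761,  0.63458338,  0.27939827,  2.25053777, -0.55193939,
        0.31765819,  0.38917361]), 'qvel': array([ 6.52532151e-05, -1.77347419e-04, -5.61603652e-04, -8.22034728e-04,
       -9.29853273e-04,  1.05411966e-03,  9.01724286e-04]), 'joint_efforts': array([ 1.77064614e-02, -3.98648679e+01,  3.31879199e+00, -5.93911842e+00,
       -2.38256471e-02, -1.99195021e-01, -4.35945212e-04]), 'ee_pos': array([ 0.39319898, -0.17412561,  0.14900308]), 'eef_rot': array([8.66772286e-01, 4.98702860e-01, 7.97215886e-04, 7.90958465e-04]), 'ft_force': array([-0.8735898 ,  0.65307759,  6.14262111]), 'torque': array([ 0.09285834,  0.08470638, -0.06141597]), 'grasp_force': 77.84803552553058, 'grip_width': 0.01043406221471115}
```

Emit:
move_arm(
  commands=[
    [0, 0, -15, 0, 0, 0, -1],
    [0, 0, -40, 0, 0, 0, -1],
    [0, 0, -80, 0, 0, 0, -1],
    [0, 0, -115, 0, 0, 0, -1],
    [0, 0, -115, 0, 0, 0, -1],
  ],
)

```text
t: 4.1
ee_pos: [0.3938, -0.1744, 0.2652]
eef_rot: [0.867, 0.499, 0.002, 0.002]
ft_force: [-0.0, 0.0, -1.1]
grip_width: 0.011
grasp_force: 78.2
```

Run:
```python
from h import *
np.set_printoptions(precision=4,suppress=True)
s=ctrl.observe(); print(s["ee_pos"],s["joint_positions"],s["grip_width"],s["grasp_force"],s["ft_force"])
for ph in (75,255):
  p,Rt=nutpose(.030,ph,.079); print(ph,p,Rt); rel(p,Rt)
p=grab("side"); W=cloud(p); f=p["frame"].astype(int)
E_=s["ee_pos"]; Rm=R.from_quat(s["eef_rot"]).as_matrix()
L=(W-E_)@Rm
m=(abs(L[...,0])<.04)&(abs(L[...,1])<.04)&(L[...,2]>.078)&(L[...,2]<.15)
P=L[m]; print(m.sum(), P[:,2].max())
for lo in np.arange(.078,.15,.006):
    q=P[(P[:,2]>=lo)&(P[:,2]<lo+.006)]
    if len(q): print(round(lo,3),len(q),q[:,:2].mean(0),q[:,:2].min(0),q[:,:2].max(0))
print("view dir in tool",Rm.T@p["extrinsics"][:3,2])
save(p,"s1.png",(180,480,60,260),2.4)
```

```text
[ 0.3938 -0.1744  0.2652] [-0.0369  0.4277  0.5361  2.1568 -0.366   0.6377  0.2301] 0.010973459001731562 78.22905552202215 [-0.0073  0.0131 -1.1126]
75 [ 0.5304 -0.3075  0.2232] [[ 0.4512  0.7491  0.4851]
 [ 0.883  -0.4535 -0.121 ]
 [ 0.1294  0.483  -0.866 ]]
shift [-46.6 184.7  43.1] rot [-0.499  0.139 -0.019]
255 [ 0.5304 -0.3075  0.2232] [[-0.4512 -0.7491  0.4851]
 [-0.883   0.4535 -0.121 ]
 [-0.1294 -0.483  -0.866 ]]
shift [-46.6 184.7  43.1] rot [0.215 0.77  3.018]
329 0.13209328626523775
0.078 122 [-0.0093  0.0052] [-0.0214 -0.0159] [0.0155 0.0205]
0.084 14 [-0.0136  0.0063] [-0.0206 -0.0096] [0.0054 0.0194]
0.09 23 [-0.0079  0.0031] [-0.0138 -0.0079] [0.0079 0.011 ]
0.096 52 [-0.0037  0.0045] [-0.0112 -0.0135] [0.0079 0.015 ]
0.102 29 [-0.0067  0.0029] [-0.0138 -0.0145] [0.0026 0.0127]
0.108 27 [-0.0066  0.0036] [-0.013 -0.008] [0.0014 0.0103]
0.114 23 [-0.0073  0.0041] [-0.0113 -0.0038] [-0.0013  0.01  ]
0.12 26 [-0.0069  0.0036] [-0.0096 -0.0047] [-0.0019  0.0098]
0.126 12 [-0.0072  0.0033] [-0.0097 -0.0022] [-0.0024  0.0071]
0.132 1 [-0.0038  0.0055] [-0.0038  0.0055] [-0.0038  0.0055]
view dir in tool [ 0.7742 -0.2261  0.5912]
```

View pics/s1.png

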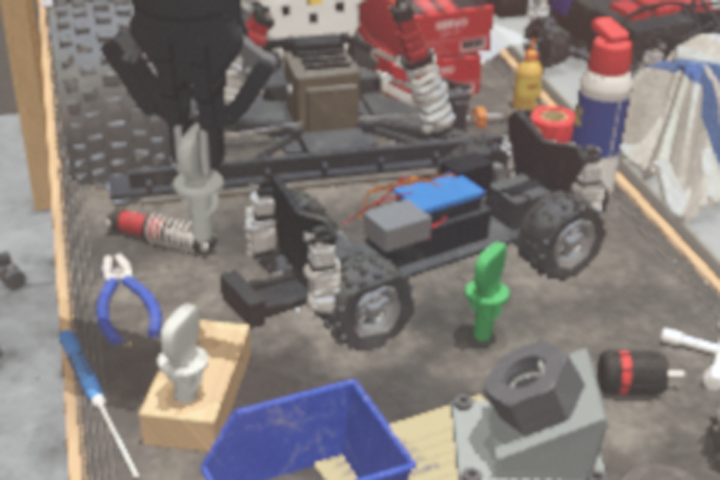

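Run:
```python
from h import *
p,Rt=nutpose(.045,75,.079); p=p-Rt[:,0]*(-.0013); rel(p,Rt)
```

```text
shift [-47.5 178.6  28. ] rot [-0.502  0.139 -0.019]
```

Emit:
move_arm(
  commands=[
    [-10, 38, 0, -0.1, 0.028, 0, -1],
    [-20, 75, 3, -0.21, 0.06, -0.01, -1],
    [-30, 115, 12, -0.33, 0.09, -0.01, -1],
    [-40, 150, 21, -0.42, 0.12, -0.02, -1],
    [-47.5, 178.5, 28, -0.5, 0.139, -0.02, -1],
  ],
)

```text
t: 4.78
ee_pos: [0.5295, -0.3111, 0.2488]
eef_rot: [0.834, 0.497, 0.175, 0.163]
ft_force: [7.4, 0.5, 0.5]
grip_width: 0.0105
grasp_force: 78.5
```

Emit:
move_arm(
  commands=[
    [0, 0, 0, 0, 0, 0, -1],
  ],
)

```text
t: 4.9
ee_pos: [0.5302, -0.3167, 0.2502]
eef_rot: [0.836, 0.492, 0.175, 0.166]
ft_force: [0.2, 0.5, -1.3]
grip_width: 0.0106
grasp_force: 78.6
```

```bash
cat > close.py <<'E'
from h import *
np.set_printoptions(precision=4,suppress=True)
s=ctrl.observe(); print(s["t"],s["ee_pos"],s["joint_positions"],s["ft_force"])
N=nutR(); Rm=R.from_quat(s["eef_rot"]).as_matrix()
print("tool in nut",N.T@(s["ee_pos"]-NUT)*1000,"-z",-N.T@Rm[:,2],"phi",np.degrees(np.arctan2(N[:,1]@Rm[:,0],N[:,0]@Rm[:,0])))
E
cat > nutlook.py <<'E'
from close import *
import sys
for n in("side","top"):
    p=grab(n); W=cloud(p); L=(W-NUT)@N; v=N.T@p["extrinsics"][:3,2]; h=v[:2]
    print(n,"view in nut",v)
    # pilot/ thread axis
    tip=float(sys.argv[1]); 
    for lo,hi,r in((tip+.002,tip+.022,.0085),(tip+.048,tip+.053,.019)):
        m=(abs(L[...,0])<.03)&(abs(L[...,1])<.03)&(L[...,2]>lo)&(L[...,2]<hi); P=L[m]
        if m.sum()<10: print("few",m.sum());continue
        from scipy.optimize import least_squares
        c0=np.median(P[:,:2],0)+h/np.linalg.norm(h)*r*.8
        o=least_squares(lambda c:np.hypot(*(P[:,:2]-c).T)-r,c0,loss="soft_l1",f_scale=.001)
        print(" axis",lo,m.sum(),o.x*1000)
    m=(np.hypot(L[...,0],L[...,1])<.045)&(abs(L[...,2])<.004); P=L[m]
    hh=cv2.minEnclosingCircle((P[:,:2]*1000).astype(np.float32)); print(" face",m.sum(),P[:,2].mean()*1000,hh,[P[:,:2].min(0)*1000,P[:,:2].max(0)*1000])
    save(p,sys.argv[2]+n+".png",(300,480,50,270) if n=="side" else (240,420,60,240),3)
E
python3 nutlook.py .045 n1
```

```text
4.9 [ 0.5302 -0.3167  0.2502] [ 0.4957  0.5418  0.0967  2.0289 -1.0989  0.2324  1.099 ] [ 0.2374  0.5176 -1.2651]
tool in nut [ 15.2549  -8.9717 185.3782] -z [ 0.0363 -0.0082  0.9993] phi 74.85079642412245
side view in nut [-0.2943  0.8065 -0.5128]
 axis 0.047 57 [11.1416 -8.8272]
few 0
 face 516 -0.7203452421309757 ((0.443019300699234, -0.9566861391067505), 32.99637985229492) [array([-32.4456, -31.4379]), array([33.2356, 31.097 ])]
top view in nut [-0.3982  0.0209 -0.9171]
few 0
few 0
 face 323 -0.3546446766663278 ((3.0929746627807617, 7.50754976272583), 31.04248809814453) [array([-27.0525, -16.431 ]), array([33.2384, 30.1659])]
```

```bash
cat > kin.py <<'E'
import numpy as np, itertools
from scipy.spatial.transform import Rotation as R
from scipy.optimize import least_squares
D=[([-1.349,0.629,0.038,1.518,-0.027,0.996,-0.02],[.184,.623,.303],[.143,.99,-.001,0]),
([-0.98668479,0.55879406,0.2185031,1.67568867,-0.14496949,0.92216159,-0.08376275],[0.41544197,0.42894436,0.30421098],[.453708691,.891149964,.000405541,.0000195514]),
([-0.57641909,0.49711931,0.38329991,1.90209148,-0.25454895,0.78853328,-0.02515325],[0.50477723,0.13491079,0.28414531],[.69661532,.717444606,.000545771783,.000187622]),
([-0.04009988,0.49081749,0.4621871,2.18275799,-0.41422961,0.54928776,0.21233427],[0.40715241,-0.14974183,0.22983284],[.865100953,.50159694,.000554331,.000736420]),
([0.15977761,0.63458338,0.27939827,2.25053777,-0.55193939,0.31765819,0.38917361],[0.39319898,-0.17412561,0.14900308],[.866772286,.49870286,.000797215886,.000790958465]),
([-0.0369,0.4277,0.5361,2.1568,-0.366,0.6377,0.2301],[0.3938,-0.1744,0.2652],[.867,.499,.002,.002]),
([0.4957,0.5418,0.0967,2.0289,-1.0989,0.2324,1.099],[0.5302,-0.3167,0.2502],[.836,.492,.175,.166])]
AX="zyzyzyz"
def rots(q,s):
    out=[R.identity()]
    for a,qi,si in zip(AX,q,s): out.append(out[-1]*R.from_euler(a,si*qi))
    return out
LIM=np.array([[-3.06,3.06],[-.37,2.12],[-1.25,1.32],[.18,2.47],[-1.1,4.24],[.23,1.98],[-2.94,2.94]])
def fit():
    best=None
    for s in itertools.product((-1,1),repeat=7):
        if s[1]<0 : continue
        Q=[rots(d[0],s)[-1].inv()*R.from_quat(d[2]) for d in D]   # const tool offset if right
        m=R.concatenate(Q).mean(); e=max((m.inv()*x).magnitude() for x in Q)
        if best is None or e<best[0]: best=(e,s,m)
    e,s,T=best
    # positions, links: z0 | after j1..: offset vectors in frames 0..7
    A=[];b=[]
    for q,p,_ in D:
        r=rots(q,s); A.append(np.hstack([r[i].as_matrix() for i in (0,2,3,4,5,6,7)])); b.append(p)
    A=np.vstack(A);b=np.concatenate(b); lam=1e-3
    v=np.linalg.solve(A.T@A+lam**2*np.eye(A.shape[1]),A.T@b)
    return e,s,T,v.reshape(-1,3),np.abs(A@v-b).max()
_e,S,T,V,_r=fit()
def fk(q):
    r=rots(q,S); return sum(r[i].as_matrix()@v for i,v in zip((0,2,3,4,5,6,7),V)),(r[-1]*T)
if __name__=="__main__":
    np.set_printoptions(precision=4,suppress=True)
    print(_e,S,T.as_rotvec(),_r); print(V)
E
python3 kin.py
```

```text
0.0010616529923913865 (-1, 1, -1, 1, -1, 1, -1) [0.0002 0.0001 1.5708] 4.69336879190263e-05
[[ 0.0004 -0.0007  0.3395]
 [ 0.0031 -0.0059  0.2761]
 [-0.0015 -0.011   0.2761]
 [-0.0048 -0.011   0.1912]
 [ 0.0045 -0.0003  0.1912]
 [-0.0044 -0.0003  0.1373]
 [ 0.0013  0.0009  0.1373]]
```

```bash
python3 - <<'E'
s=open('kin.py').read()
a=s.index("    A=[];b=[]"); b=s.index("_e,S,T,V,_r=fit()")
s=s[:a]+'''    A=[];b=[]
    for q,p,_ in D:
        r=[x.as_matrix() for x in rots(q,s)]
        A.append(np.c_[[0,0,1],r[3][:,2],r[5][:,2],r[7][:,2],r[3][:,0],r[4][:,0]]); b.append(p)
    A=np.vstack(A);b=np.concatenate(b); v=np.linalg.lstsq(A,b,rcond=None)[0]
    return e,s,T,v,np.abs(A@v-b).max()
'''+s[b:]
a=s.index("    r=rots(q,S); return"); b=s.index('if __name__')
s=s[:a]+'''    rr=rots(q,S); r=[x.as_matrix() for x in rr]
    return np.c_[[0,0,1],r[3][:,2],r[5][:,2],r[7][:,2],r[3][:,0],r[4][:,0]]@V, rr[-1]*T
'''+s[b:]
s+='''
    from h import nutpose,rel,ctrl
    from scipy.optimize import least_squares
    rng=np.random.default_rng(1); mid=LIM.mean(1)
    for h in (.045,.03,0,-.02,-.035,-.0475):
        for phi in (75,-75):
          for k in (0,180):
            p,Rt=nutpose(h,phi+k,.079); Rt=R.from_matrix(Rt)
            sol=[]
            for t in range(25):
                q0=rng.uniform(LIM[:,0],LIM[:,1])
                def f(q):
                    x,r=fk(q); return np.r_[(x-p)*5,(r.inv()*Rt).as_rotvec(),1e-3*(q-mid)/np.ptp(LIM,axis=1)]
                o=least_squares(f,q0,bounds=(LIM[:,0],LIM[:,1]),max_nfev=60)
                if np.linalg.norm(o.fun[:6])<.006: sol.append(np.round(o.x,2))
            print(h,phi+k,len(sol)); 
            if sol:
                sol=np.array(sol); sol=sol[np.lexsort(sol.T[::-1])]; print(sol[:: max(1,len(sol)//4)])
'''
open('kin.py','w').write(s)
E
time python3 kin.py
```

```text
0.0010616529923913865 (-1, 1, -1, 1, -1, 1, -1) [0.0002 0.0001 1.5708] 0.025534242201126905
[0.4514 0.4637 0.3908 0.2643 0.0628 0.0118]
0.045 75 6
[[ 1.26  0.74 -0.82  2.07  1.55  0.28 -1.26]
 [ 1.26  0.74 -0.82  2.07  1.55  0.28 -1.26]
 [ 1.27  0.74 -0.83  2.07  1.56  0.29 -1.26]
 [ 1.27  0.75 -0.84  2.07  1.56  0.29 -1.27]
 [ 1.27  0.75 -0.84  2.07  1.56  0.3  -1.27]
 [ 1.3   0.77 -0.87  2.07  1.58  0.32 -1.27]]
0.045 255 9
[[ 1.26  0.74 -0.82  2.07  1.55  0.28  1.88]
 [ 1.27  0.74 -0.83  2.07  1.56  0.29  1.88]
 [ 1.29  0.76 -0.86  2.07  1.57  0.32  1.88]
 [ 1.3   0.77 -0.88  2.07  1.58  0.33  1.88]
 [ 1.37  0.83 -0.98  2.07  1.61  0.41  1.88]]
0.045 -75 9
[[ 1.26  0.74 -0.82  2.07  1.55  0.28  2.4 ]
 [ 1.28  0.75 -0.84  2.07  1.56  0.3   2.4 ]
 [ 1.29  0.76 -0.86  2.07  1.57  0.31  2.4 ]
 [ 1.34  0.8  -0.93  2.07  1.6   0.37  2.4 ]
 [ 1.4   0.88 -1.04  2.07  1.64  0.47  2.41]]
0.045 105 9
[[ 1.26  0.74 -0.82  2.07  1.55  0.28 -0.74]
 [ 1.28  0.75 -0.84  2.07  1.56  0.3  -0.74]
 [ 1.34  0.8  -0.94  2.07  1.6   0.38 -0.74]
 [ 1.43  0.91 -1.08  2.07  1.65  0.51 -0.72]
 [ 1.49  1.01 
[... 4177 characters left out ...]
.14  0.93 -0.72  1.93  1.82  0.3   1.67]
 [ 1.14  0.93 -0.72  1.93  1.82  0.31  1.67]
 [ 1.15  0.94 -0.74  1.93  1.82  0.32  1.69]
 [ 1.18  0.96 -0.78  1.93  1.81  0.35  1.71]]
-0.0475 -75 9
[[-0.3   1.36  1.24  1.93  4.24  1.13 -1.31]
 [-0.3   1.36  1.24  1.93  4.24  1.13 -1.31]
 [ 1.12  0.91 -0.69  1.93  1.82  0.28  2.17]
 [ 1.16  0.94 -0.75  1.93  1.82  0.33  2.21]
 [ 1.21  0.98 -0.82  1.93  1.82  0.39  2.26]]
-0.0475 105 10
[[-0.3   1.35  1.24  1.93  4.24  1.13  1.83]
 [-0.3   1.35  1.24  1.93  4.24  1.13  1.83]
 [ 1.16  0.95 -0.76  1.93  1.82  0.33 -0.93]
 [ 1.26  1.03 -0.89  1.93  1.82  0.45 -0.85]
 [ 1.31  1.09 -0.97  1.93  1.83  0.52 -0.81]]
real	0m25.444s
user	0m25.942s
sys	0m0.044s
```

Run:
```python
import numpy as np, itertools
import kin
from kin import *
base=[(0,2),(3,2),(5,2),(7,2)]
ex=[(i,a) for i in range(8) for a in (0,1)]
ex=[e for e in ex if e not in((2,1),(4,1),(6,1))]
Rs=[[x.as_matrix() for x in rots(d[0],S)] for d in D]; b=np.concatenate([d[1] for d in D])
def tryset(c):
    A=np.vstack([np.c_[tuple(r[i][:,a] for i,a in c)] for r in Rs]); v=np.linalg.lstsq(A,b,rcond=None)[0]; return np.abs(A@v-b).max(),v
for k in (0,1,2,3):
    res=sorted(((tryset(base+list(c)),c) for c in itertools.combinations(ex,k)),key=lambda t:t[0][0])[:4]
    for (e,v),c in res: print(k,round(e,5),c,np.round(v,4))
```

```text
0 0.02396 () [0.4132 0.5038 0.4291 0.2692]
1 0.00322 ((3, 1),) [ 0.3308  0.5619  0.3842  0.2743 -0.0276]
1 0.00461 ((1, 1),) [ 0.3466  0.5525  0.3809  0.2809 -0.0275]
1 0.00583 ((7, 1),) [ 0.3164  0.5694  0.3834  0.2625 -0.0281]
1 0.01692 ((5, 1),) [ 0.3387  0.583   0.3789  0.2988 -0.0312]
2 0.00022 ((1, 1), (3, 1)) [ 0.336   0.5589  0.3821  0.2771 -0.0114 -0.0166]
2 0.00139 ((1, 0), (3, 1)) [ 0.3495  0.5377  0.3823  0.2739  0.0139 -0.0284]
2 0.00174 ((3, 0), (3, 1)) [ 0.3394  0.5524  0.3811  0.2731  0.0079 -0.0263]
2 0.00175 ((2, 0), (3, 1)) [ 0.3525  0.5427  0.3831  0.2739  0.0126 -0.0282]
3 0.00011 ((1, 1), (3, 1), (7, 1)) [ 0.3366  0.5586  0.3822  0.2775 -0.0113 -0.0178  0.0011]
3 0.00016 ((1, 1), (3, 0), (3, 1)) [ 3.363e-01  5.586e-01  3.820e-01  2.770e-01 -1.120e-02  3.000e-04
 -1.680e-02]
3 0.00018 ((1, 1), (3, 1), (4, 0)) [ 3.362e-01  5.591e-01  3.822e-01  2.772e-01 -1.160e-02 -1.640e-02
  2.000e-04]
3 0.00018 ((1, 1), (3, 1), (5, 0)) [ 3.359e-01  5.591e-01  3.822e-01  2.769e-01 -1.160e-02 -1.650e-02
  2.000e-04]
```

```bash
cat > k2.py <<'E'
import numpy as np
from scipy.spatial.transform import Rotation as R
from scipy.optimize import least_squares
LIM=np.array([[-3.06,3.06],[-.37,2.12],[-1.25,1.32],[.18,2.47],[-1.1,4.24],[.23,1.98],[-2.94,2.94]])
V=np.array([.336,.5589,.3821,.2771,-.0114,-.0166])
def fk(q):
    r=[R.identity()]
    for a,x,s in zip("zyzyzyz",q,(-1,1)*4): r.append(r[-1]*R.from_euler(a,s*x))
    m=[x.as_matrix() for x in r]
    return np.c_[[0,0,1],m[3][:,2],m[5][:,2],m[7][:,2],m[1][:,1],m[3][:,1]]@V, r[-1]*R.from_euler("z",np.pi/2)
def ik(p,Rt,q0,w=1e-3,ref=None,marg=.03,fix=None):
    Rt=R.from_matrix(Rt); ref=q0 if ref is None else ref
    lo,hi=LIM[:,0]+marg,LIM[:,1]-marg
    def f(q):
        x,r=fk(q); return np.r_[(x-p)*5,(r.inv()*Rt).as_rotvec(),w*(q-ref)]
    o=least_squares(f,np.clip(q0,lo+1e-4,hi-1e-4),bounds=(lo,hi),max_nfev=80)
    return o.x,np.linalg.norm(o.fun[:6])
E
python3 - <<'E'
from k2 import *; from h import nutpose
rng=np.random.default_rng(1)
for h,phi in((.045,75),(0,75),(-.035,75),(-.0475,-75)):
    p,Rt=nutpose(h,phi,.079); sol=[]
    for t in range(60):
        q,e=ik(p,Rt,rng.uniform(*LIM.T),1e-4,LIM.mean(1))
        if e<.004: sol.append(np.round(q,2))
    sol=np.array(sol); print(h,phi,len(sol))
    if len(sol): sol=sol[np.lexsort(sol.T[::-1])]; print(sol[::max(1,len(sol)//7)])
E
```

```text
0.045 75 25
[[ 1.03  0.64 -0.72  2.08  1.53  0.26 -1.43]
 [ 1.03  0.64 -0.71  2.08  1.53  0.26 -1.43]
 [ 1.03  0.64 -0.71  2.08  1.53  0.26 -1.43]
 [ 1.03  0.64 -0.71  2.08  1.53  0.26 -1.43]
 [ 1.03  0.64 -0.71  2.08  1.53  0.26 -1.43]
 [ 1.03  0.64 -0.71  2.08  1.53  0.26 -1.43]
 [ 1.09  0.68 -0.82  2.08  1.55  0.33 -1.43]
 [ 1.15  0.71 -0.92  2.08  1.56  0.41 -1.42]
 [ 1.24  0.81 -1.11  2.08  1.58  0.57 -1.41]]
0 75 20
[[ 1.    0.74 -0.71  2.05  1.75  0.31 -1.63]
 [ 1.01  0.74 -0.72  2.05  1.75  0.31 -1.62]
 [ 1.02  0.75 -0.74  2.05  1.74  0.33 -1.61]
 [ 1.02  0.75 -0.74  2.05  1.74  0.33 -1.61]
 [ 1.04  0.76 -0.78  2.05  1.73  0.35 -1.59]
 [ 1.04  0.76 -0.78  2.05  1.73  0.35 -1.59]
 [ 1.04  0.76 -0.77  2.05  1.74  0.35 -1.6 ]
 [ 1.07  0.78 -0.83  2.05  1.72  0.39 -1.57]
 [ 1.12  0.82 -0.92  2.05  1.71  0.47 -1.53]
 [ 1.19  0.89 -1.07  2.05  1.7   0.59 -1.49]]
-0.035 75 44
[[ 0.43  0.72  0.14  2.04  4.21  0.26  2.04]
 [ 0.43  0.72  0.14  2.04  4.21  0.26  2.04]
 [ 0.43  0.72  0.14  2.04  4.21  0.26  2.04]
 [ 0.97  0.81 -0.69  2.02  1.88  0.33 -1.73]
 [ 0.99  0.82 -0.72  2.02  1.86  0.35 -1.71]
 [ 1.02  0.84 -0.77  2.02  1.84  0.39 -1.67]
 [ 1.07  0.88 -0.87  2.02  1.81  0.46 -1.61]
 [ 1.19  1.   -1.11  2.02  1.78  0.68 -1.5 ]]
-0.0475 -75 29
[[ 0.44  0.74  0.13  2.03  4.17  0.26 -0.55]
 [ 0.44  0.74  0.13  2.03  4.17  0.26 -0.55]
 [ 0.44  0.74  0.13  2.03  4.17  0.26 -0.55]
 [ 0.44  0.74  0.13  2.03  4.17  0.26 -0.55]
 [ 0.9   0.8  -0.57  2.01  2.    0.26  1.79]
 [ 0.92  0.81 -0.6   2.01  1.97  0.28  1.82]
 [ 1.07  0.91 -0.88  2.01  1.83  0.49  2.05]
 [ 1.15  0.99 -1.04  2.01  1.81  0.63  2.13]]
```

```bash
cat > sim.py <<'E'
from k2 import *
W=np.ones(7)
def jac(q):
    p,r=fk(q); J=np.zeros((6,7))
    for i in range(7):
        d=q.copy(); d[i]+=1e-5; a,b=fk(d); J[:3,i]=(a-p)/1e-5; J[3:,i]=(b*r.inv()).as_rotvec()/1e-5
    return p,r,J
def track(q,p1,R1,n=40,rest=None,k=0.,w=W,lam=1e-3):
    """min-norm following of straight path"""
    q=np.array(q,float); p0,r0=fk(q); rv=(R.from_matrix(R1)*r0.inv()).as_rotvec()
    for i in range(1,n+1):
        pt=p0+(p1-p0)*i/n; rt=R.from_rotvec(rv*i/n)*r0
        for _ in range(2):
            p,r,J=jac(q); e=np.r_[pt-p,(rt*r.inv()).as_rotvec()]
            Jw=J/w; dq=Jw.T@np.linalg.solve(Jw@J.T+lam**2*np.eye(6),e)
            if rest is not None: dq+= (np.eye(7)-np.linalg.pinv(J)@J)@(rest-q)*k
            q=q+dq; q=np.clip(q,LIM[:,0],LIM[:,1])
    return q
E
python3 - <<'E'
from sim import *; import kin
np.set_printoptions(precision=3,suppress=True)
D=kin.D; order=[0,1,2,3,4,5,6]
mid=LIM.mean(1); start=np.array(D[0][0])
for name,rest,k in(("minnorm",None,0),("mid",mid,.02),("start",start,.02),("start.1",start,.1),("mid.1",mid,.1)):
    print(name)
    for a,b in zip(order[:-1],order[1:]):
        q=track(D[a][0],np.array(D[b][1]),R.from_quat(D[b][2]).as_matrix(),rest=rest,k=k)
        print(q-np.array(D[b][0]))
E
```

```text
minnorm
[-0.001  0.     0.001 -0.    -0.001  0.     0.001]
[-0.     0.     0.001 -0.    -0.     0.     0.001]
[ 0.003 -0.001 -0.004 -0.     0.004 -0.001 -0.004]
[ 0.005 -0.001 -0.007 -0.     0.012 -0.002 -0.012]
[ 0.008 -0.002 -0.012 -0.001  0.009 -0.001 -0.01 ]
[ 0.111 -0.004 -0.16  -0.003  0.286 -0.002 -0.269]
mid
[ 0.445  0.03  -0.71  -0.015  0.468  0.05  -0.433]
[ 0.463 -0.013 -0.675 -0.014  0.443  0.006 -0.45 ]
[ 0.418 -0.039 -0.587 -0.012  0.524 -0.027 -0.561]
[ 0.288 -0.02  -0.417 -0.008  0.825 -0.021 -0.842]
[ 0.522 -0.042 -0.714 -0.014  0.481 -0.021 -0.53 ]
[ 0.311  0.014 -0.45  -0.009  1.372 -0.002 -1.321]
start
[-0.002  0.     0.004 -0.    -0.003  0.001  0.002]
[-0.009  0.002  0.014 -0.    -0.009  0.002  0.01 ]
[-0.004  0.001  0.006 -0.    -0.005  0.001  0.006]
[ 0.032 -0.006 -0.048 -0.001  0.085 -0.013 -0.087]
[ 0.024 -0.006 -0.034 -0.001  0.025 -0.004 -0.028]
[ 0.145 -0.003 -0.209 -0.004  0.416 -0.002 -0.393]
start.1
[-0.004  0.001  0.006 -0.    -0.004  0.001  0.004]
[-0.013  0.003  0.019  0.    -0.013  0.002  0.013]
[-0.001  0.     0.002 -0.    -0.001  0.001  0.002]
[ 0.06  -0.01  -0.089 -0.002  0.161 -0.022 -0.165]
[ 0.001 -0.    -0.001 -0.     0.001  0.    -0.001]
[ 0.189 -0.001 -0.273 -0.005  0.626 -0.002 -0.596]
mid.1
[ 0.552  0.068 -0.894 -0.018  0.592  0.093 -0.545]
[ 0.6    0.012 -0.878 -0.018  0.575  0.037 -0.583]
[ 0.56  -0.026 -0.783 -0.016  0.691 -0.004 -0.738]
[ 0.394 -0.009 -0.569 -0.011  1.08   0.02  -1.102]
[ 0.63  -0.033 -0.859 -0.017  0.574 -0.008 -0.631]
[ 0.384  0.031 -0.561 -0.011  1.765 -0.002 -1.701]
```

```bash
cat > fast.py <<'E'
import numpy as np
from scipy.spatial.transform import Rotation as R
LIM=np.array([[-3.06,3.06],[-.37,2.12],[-1.25,1.32],[.18,2.47],[-1.1,4.24],[.23,1.98],[-2.94,2.94]])
B,U,F,T_,Y1,Y3=.336,.5589,.3821,.2771,-.0114,-.0166
def rot(ax,a):
    c,s=np.cos(a),np.sin(a)
    return np.array([[c,-s,0],[s,c,0],[0,0,1]]) if ax==2 else np.array([[c,0,s],[0,1,0],[-s,0,c]])
TZ=rot(2,np.pi/2)
def fkj(q):
    M=np.eye(3); ax=[];org=[];p=np.array([0,0,B])
    for i in range(7):
        s=-1 if i%2==0 else 1; a=2 if i%2==0 else 1
        if i==3: p=p+U*M[:,2]+Y3*M[:,1]
        if i==5: p=p+F*M[:,2]
        ax.append(s*M[:,a]); org.append(p); M=M@rot(a,s*q[i])
        if i==0: p=p+Y1*M[:,1]
    p=p+T_*M[:,2]
    J=np.array([np.r_[np.cross(a,p-o),a] for a,o in zip(ax,org)]).T
    return p,M@TZ,J
def track(q,p1,R1,n=24,marg=0.02):
    q=np.array(q,float); p0,r0,_=fkj(q); rv=R.from_matrix(R1@r0.T).as_rotvec(); ok=True
    for i in range(1,n+1):
        pt=p0+(p1-p0)*i/n; rt=R.from_rotvec(rv*i/n).as_matrix()@r0
        p,r,J=fkj(q); e=np.r_[pt-p,R.from_matrix(rt@r.T).as_rotvec()]
        q=q+J.T@np.linalg.solve(J@J.T+1e-6*np.eye(6),e)
        if (q<LIM[:,0]+marg).any() or (q>LIM[:,1]-marg).any(): return q,False
    p,r,_=fkj(q)
    return q,np.linalg.norm(p-p1)<.004
E
cat > search.py <<'E'
from fast import *; from h import nutpose,down
import k2,time,pickle
np.set_printoptions(precision=3,suppress=True)
q0=np.array([0.4957,0.5418,0.0967,2.0289,-1.0989,0.2324,1.099])
a=k2.fk(q0);b=fkj(q0); print(a[0]-b[0],np.abs(a[1].as_matrix()-b[1]).max())
qs=np.array([-0.0369,0.4277,0.5361,2.1568,-0.366,0.6377,0.2301]) # lifted pose over rack
rng=np.random.default_rng(3); res=[]; t0=time.time()
def rnd():
    p=np.array([rng.uniform(.4,.65),rng.uniform(-.35,.25),rng.uniform(.3,.45)])
    if not .43<np.hypot(*p[:2])<.75: return rnd()
    az=np.degrees(np.arctan2(p[1],p[0])); t=rng.uniform(-.7,.7,2)
    return p,R.from_rotvec([t[0],t[1],0]).as_matrix()@down(az+90+rng.uniform(-90,90))
N=nutpose(.06,75,.079),nutpose(.06,255,.079)
q1,ok=track(q0,*(np.array([.47,-.26,.30]),fkj(qs)[1]),marg=-.01); print(q1,ok)
while time.time()-t0<200:
    q=q1; W=[];ok=True
    for k in range(rng.integers(1,3)):
        w=rnd(); q,ok=track(q,*w); W.append(w)
        if not ok: break
    if not ok: continue
    for j in (0,1):
        qf,ok=track(q,*N[j])
        if ok and qf[5]>.25: res.append((min(qf[5]-.23,.3)-.05*len(W),j,qf,W))
res.sort(key=lambda t:-t[0]); print(len(res))
for r in res[:6]: print(r[0],r[1],r[2],[ (w[0],R.from_matrix(w[1]).as_quat()) for w in r[3]])
pickle.dump(res[:20],open("plan.pkl","wb"))
E
python3 search.py
```

```text
[ 0. -0.  0.] 2.7755575615628914e-16
[-0.02   0.566  0.732  1.855 -0.478  0.898  0.413] True
0
```

```bash
cat > search2.py <<'E'
from fast import *; from h import nutpose,down
import time,pickle
np.set_printoptions(precision=3,suppress=True)
q0=np.array([0.4957,0.5418,0.0967,2.0289,-1.0989,0.2324,1.099])
rng=np.random.default_rng(5)
C=(np.array([.50,-.22,.32]),down(66))
qc,ok=track(q0,*C,marg=-.01); print(qc,ok)
def rnd():
    p=np.array([rng.uniform(.4,.7),rng.uniform(-.38,.3),rng.uniform(.3,.5)])
    if not .43<np.hypot(*p[:2])<.78: return rnd()
    az=np.degrees(np.arctan2(p[1],p[0])); t=rng.uniform(-.8,.8,2)
    return p,R.from_rotvec([t[0],t[1],0]).as_matrix()@down(az+90+rng.uniform(-120,120))
N=nutpose(.06,75,.079),nutpose(.06,255,.079)
Ws=[]; q=qc
for rd in range(4):
    t0=time.time(); best=None
    while time.time()-t0<45:
        w1=rnd(); a,ok=track(q,*w1,n=16)
        if not ok: continue
        for _ in range(4):
            w2=rnd(); b,ok=track(a,*w2,n=16)
            if not ok: continue
            c,ok=track(b,*C,n=16)
            if ok and (best is None or c[2]<best[0][2]): best=(c,w1,w2)
    q=best[0]; Ws+=[best[1],best[2],C]; print(rd,q,[(w[0],R.from_matrix(w[1]).as_quat()) for w in best[1:]])
    for j in (0,1):
        qf,ok=track(q,*N[j]); print("  to nut",j,qf,ok)
pickle.dump(Ws,open("plan.pkl","wb"))
E
python3 search2.py
```

```text
[-0.103  0.551  0.723  1.803 -0.438  0.955  0.388] True
0 [ 0.464  0.462 -0.146  1.786  0.081  0.898 -0.137] [(array([0.455, 0.176, 0.475]), array([0.63 , 0.696, 0.278, 0.204])), (array([ 0.446, -0.223,  0.376]), array([ 0.944, -0.197,  0.169,  0.203]))]
  to nut 0 [ 0.677  0.492 -0.23   2.041  0.018  0.218 -0.009] False
  to nut 1 [ 0.643  0.486 -0.299  2.108  1.236  0.226  1.215] False
1 [ 0.834  0.539 -0.714  1.778  0.414  0.976 -0.464] [(array([ 0.47 , -0.055,  0.484]), array([ 0.91 , -0.247,  0.321, -0.083])), (array([ 0.422, -0.152,  0.468]), array([ 0.885, -0.226, -0.127,  0.388]))]
  to nut 0 [ 0.877  0.531 -0.508  2.048  0.663  0.235 -0.624] False
  to nut 1 [ 1.177  0.69  -0.946  2.089  1.51   0.409  1.76 ] True
2 [ 1.044  0.693 -1.137  1.771  0.692  1.141 -0.736] [(array([ 0.402, -0.223,  0.468]), array([0.95 , 0.188, 0.232, 0.091])), (array([0.49 , 0.081, 0.374]), array([ 0.996, -0.066, -0.061,  0.003]))]
  to nut 0 [ 1.102  0.639 -0.812  2.089  1.452  0.31  -1.347] True
  to nut 1 [ 1.04   0.756 -1.236  1.882  1.072  1.187 -0.049] False
3 [ 1.08   0.74  -1.229  1.773  0.755  1.191 -0.796] [(array([ 0.546, -0.331,  0.338]), array([ 0.926, -0.056, -0.087,  0.364])), (array([0.464, 0.291, 0.397]), array([ 0.838,  0.469, -0.258,  0.107]))]
  to nut 0 [ 1.21   0.719 -1.01   2.086  1.507  0.461 -1.368] True
  to nut 1 [ 1.072  0.751 -1.241  1.776  0.798  1.213 -0.707] False
```

```bash
cat > opt.py <<'E'
from fast import *; from h import nutpose,down
import time,pickle,sys
np.set_printoptions(precision=3,suppress=True)
q0=np.array([0.4957,0.5418,0.0967,2.0289,-1.0989,0.2324,1.099])
C=(np.array([.50,-.22,.32]),down(66)); N=nutpose(.06,75,.079)
Ws=pickle.load(open("plan.pkl","rb"))
def soft(q,p1,R1,n=14):
    q=np.array(q,float); p0,r0,_=fkj(q); rv=R.from_matrix(R1@r0.T).as_rotvec(); v=0
    for i in range(1,n+1):
        p,r,J=fkj(q); e=np.r_[p0+(p1-p0)*i/n-p,R.from_matrix(R.from_rotvec(rv*i/n).as_matrix()@r0@r.T).as_rotvec()]
        q=q+J.T@np.linalg.solve(J@J.T+1e-6*np.eye(6),e)
        v+=np.maximum(LIM[:,0]+.04-q,0).sum()+np.maximum(q-LIM[:,1]+.04,0).sum()
        if v>5: break
    return q,v,max(np.linalg.norm(rv)/.17,np.linalg.norm(p1-p0)/.05)
qc,_,_=soft(q0,np.array([.50,-.24,.32]),down(66)); 
def ev(X):
    q=qc; v=0;rows=0
    for x in X:
        q,a,r=soft(q,x[:3],R.from_rotvec(x[3:]).as_matrix()); v+=a; rows+=r
        if v>3: return 100+v,q,rows
    # penalty for unsafe waypoint
    q,a,r=soft(q,*N); v+=a; rows+=r
    for x in X: v+=5*max(0,.29-x[2])+5*max(0,.42-np.hypot(x[0],x[1]))+5*max(0,-.40-x[1])
    return 20*v+.02*rows-2*min(q[5]-.23,.12),q,rows
def pk(w): return np.r_[w[0],R.from_matrix(w[1]).as_rotvec()]
rng=np.random.default_rng(int(sys.argv[1]))
starts=[[pk(Ws[i]) for i in (0,1,2,3,4,5,6,7,8)],[pk(Ws[i]) for i in (0,1,3,4,6,7,8)]]
X=starts[0]; f=ev(X); print(f)
t0=time.time()
while time.time()-t0<150:
    Y=[x.copy() for x in X]
    if rng.random()<.15 and len(Y)>1: Y.pop(rng.integers(len(Y)))
    for i in range(len(Y)):
        if rng.random()<.5: Y[i]=Y[i]+rng.normal(size=6)*np.r_[.04,.04,.03,.2,.2,.2]*rng.choice([.2,.5,1,2])
    g=ev(Y)
    if g[0]<f[0]: X,f=Y,g
print(f); 
for x in X: print(x)
pickle.dump((f,X),open("opt%s.pkl"%sys.argv[1],"wb"))
E
nproc; for i in 1 2 3 4; do OMP_NUM_THREADS=1 python3 opt.py $i > o$i.txt & done; wait; cat o?.txt
```

```text
4
this script no longer has the robot
this script no longer has the robot
(np.float64(1.4320428146099484), array([ 1.123,  0.65 , -0.847,  2.089,  1.445,  0.332, -1.334]), np.float64(81.7924268444841))
(np.float64(0.24546622386844008), array([ 1.198,  0.708, -0.987,  2.089,  1.513,  0.444, -1.378]), np.float64(24.273311193422003))
[ 0.36  -0.245  0.587  2.717  0.538  1.034]
[ 0.386 -0.169  0.453  2.465  0.143  0.687]
[ 0.487 -0.228  0.389  2.707  0.733  0.568]
[ 0.384 -0.188  0.522 -3.152  0.15  -0.585]
[ 0.432 -0.161  0.443  2.744  0.287  0.139]
(np.float64(1.4320428146099484), array([ 1.123,  0.65 , -0.847,  2.089,  1.445,  0.332, -1.334]), np.float64(81.7924268444841))
(np.float64(0.40578495313083274), array([ 1.145,  0.663, -0.884,  2.092,  1.504,  0.362, -1.386]), np.float64(32.28924765654163))
[0.43  0.034 0.488 2.354 1.247 0.954]
[ 0.498 -0.18   0.313  2.51   0.009  0.503]
[ 0.585 -0.162  0.517  3.061 -0.319  1.341]
[ 0.495 -0.084  0.548 -3.01   0.441 -0.727]
[ 0.507 -0.005  0.305  2.77   0.136 -0.371]
```

```bash
cat > go.py <<'E'
from fast import *; from h import nutpose,down,ctrl,rel
import pickle,sys
np.set_printoptions(precision=3,suppress=True)
f,X=pickle.load(open("opt1.pkl","rb")) if True else None
import os
W=[(np.array([.50,-.24,.32]),down(66))]+[(np.round(x[:3],3),R.from_rotvec(x[3:]).as_matrix()) for x in X]+[nutpose(.06,75,.079)]
if __name__=="__main__":
    k=int(sys.argv[1]); s=ctrl.observe(); q=s["joint_positions"]; print(s["t"],q,s["ee_pos"],s["ft_force"])
    p0,R0=s["ee_pos"],R.from_quat(s["eef_rot"]).as_matrix()
    for j in range(k,len(W)):
        d,r=rel(*W[j],p0=p0,R0=R0); q,ok=track(q,*W[j],n=40,marg=0); p0,R0=W[j]
        print("  ",j,"rows",round(max(np.linalg.norm(d)/55,np.linalg.norm(r)/.17),1),q,ok)
E
ls opt?.pkl; for i in 1 2 3 4; do head -c 60 o$i.txt; done; python3 go.py 0
```

```text
opt3.pkl
opt4.pkl
this script no longer has the robot
this script no longer has the robot
(np.float64(1.4320428146099484), array([ 1.123,  0.65 , -0.8(np.float64(1.4320428146099484), array([ 1.123,  0.65 , -0.8Traceback (most recent call last):
  File "go.py", line 4, in <module>
    f,X=pickle.load(open("opt1.pkl","rb")) if True else None
                    ~~~~^^^^^^^^^^^^^^^^^
FileNotFoundError: [Errno 2] No such file or directory: 'opt1.pkl'
```

Emit:
move_arm(
  commands=[
    [15, -6, -21, 0.118, -0.03, -0.02, -1],
    [30, -12.5, -41, 0.235, -0.06, -0.04, -1],
    [45, -19, -62, 0.353, -0.09, -0.06, -1],
    [60, -25, -83, 0.471, -0.117, -0.085, -1],
    [60, -25, -83, 0.471, -0.117, -0.085, -1],
  ],
)

```text
t: 5.62
ee_pos: [0.5024, -0.2376, 0.3214]
eef_rot: [0.837, 0.547, 0.001, 0.002]
ft_force: [0.4, -1.0, -1.2]
grip_width: 0.0107
grasp_force: 78.8
```

```bash
python3 go.py 1
```

```text
5.625 [-0.08   0.567  0.741  1.78  -0.456  0.968  0.434] [ 0.502 -0.238  0.321] [ 0.389 -1.049 -1.242]
shift [ -64.  -126.2 -266.2] rot [-0.556  0.503  0.733]
   1 rows 6.2 [-0.102 -0.248  0.7    1.984 -0.321  0.735 -0.374] True
shift [ -32.8 -102.3  113.4] rot [-0.412 -0.268  0.086]
   2 rows 2.9 [ 0.808 -0.088 -0.715  2.336  1.106  0.473 -2.294] True
shift [ 44.3   8.7 125.5] rot [ 0.391  0.011 -0.331]
   3 rows 3.0 [ 1.049  0.286 -0.822  2.052  0.554  0.454 -1.191] True
shift [ -21.   -28.5 -169.2] rot [ 0.101 -0.076  0.634]
   4 rows 3.8 [ 1.413 -0.073 -0.887  1.921 -0.201  0.916 -1.054] True
shift [ 14.  -35.8  88.3] rot [-0.265 -0.236 -0.36 ]
   5 rows 3.0 [ 0.959  0.222 -1.051  1.956  0.666  1.056 -1.764] True
shift [ 39.3  71.6 241.6] rot [-0.03   0.44  -0.759]
   6 rows 5.2 [ 1.152  0.671 -0.9    2.088  1.488  0.376 -1.368] True
```

Emit:
move_arm(
  commands=[
    [-10, -20, -43, -0.09, 0.08, 0.12, -1],
    [-21, -41, -87, -0.18, 0.165, 0.24, -1],
    [-31, -62, -130, -0.27, 0.247, 0.36, -1],
    [-42, -83, -174, -0.365, 0.33, 0.48, -1],
    [-52, -103, -217, -0.455, 0.41, 0.6, -1],
  ],
)

```text
t: 6.25
ee_pos: [0.3829, -0.2459, 0.5378]
eef_rot: [0.921, 0.248, 0.29, 0.078]
ft_force: [1.5, 1.8, -1.0]
grip_width: 0.0109
grasp_force: 78.7
```

```bash
python3 go.py 1
```

```text
6.25 [-0.231 -0.12   0.873  1.982 -0.386  0.779 -0.168] [ 0.383 -0.246  0.538] [ 1.466  1.791 -1.009]
shift [  8.6   4.  -53.4] rot [-0.095  0.093  0.122]
   1 rows 1.1 [-0.127 -0.254  0.715  1.984 -0.304  0.732 -0.391] True
shift [ -32.8 -102.3  113.4] rot [-0.412 -0.268  0.086]
   2 rows 2.9 [ 0.774 -0.087 -0.686  2.336  1.109  0.478 -2.298] True
shift [ 44.3   8.7 125.5] rot [ 0.391  0.011 -0.331]
   3 rows 3.0 [ 1.028  0.281 -0.793  2.052  0.531  0.447 -1.169] True
shift [ -21.   -28.5 -169.2] rot [ 0.101 -0.076  0.634]
   4 rows 3.8 [ 1.368 -0.071 -0.848  1.922 -0.194  0.915 -1.063] True
shift [ 14.  -35.8  88.3] rot [-0.265 -0.236 -0.36 ]
   5 rows 3.0 [ 0.937  0.214 -1.019  1.957  0.655  1.048 -1.753] True
shift [ 39.3  71.6 241.6] rot [-0.03   0.44  -0.759]
   6 rows 5.2 [ 1.132  0.658 -0.864  2.088  1.479  0.349 -1.365] True
```

Emit:
move_arm(
  commands=[
    [4.5, 2, -27, -0.05, 0.05, 0.06, -1],
    [8.5, 4, -53.5, -0.095, 0.093, 0.122, -1],
    [8.5, 4, -53.5, -0.095, 0.093, 0.122, -1],
  ],
)

```text
t: 6.62
ee_pos: [0.3602, -0.2449, 0.5878]
eef_rot: [0.915, 0.184, 0.348, 0.093]
ft_force: [0.2, -0.2, -0.3]
grip_width: 0.0105
grasp_force: 78.9
```

Emit:
move_arm(
  commands=[
    [-4, -13, 14, -0.05, -0.034, 0.01, -1],
    [-8, -26, 28, -0.1, -0.067, 0.02, -1],
    [-12, -38, 42, -0.155, -0.1, 0.032, -1],
    [-16, -51, 57, -0.206, -0.134, 0.043, -1],
    [-20, -64, 71, -0.258, -0.168, 0.054, -1],
  ],
)

```text
t: 7.25
ee_pos: [0.3775, -0.1963, 0.5004]
eef_rot: [0.927, 0.106, 0.29, 0.214]
ft_force: [0.2, -0.7, -0.7]
grip_width: 0.0109
grasp_force: 78.8
```

```bash
python3 go.py 2
```

```text
7.25 [ 0.401 -0.176 -0.057  2.24   0.316  0.366 -1.255] [ 0.378 -0.196  0.5  ] [ 0.193 -0.748 -0.651]
shift [ -7.7 -45.3  30.9] rot [-0.159 -0.096  0.042]
   2 rows 1.1 [ 0.72  -0.084 -0.638  2.337  1.112  0.487 -2.303] True
shift [ 44.3   8.7 125.5] rot [ 0.391  0.011 -0.331]
   3 rows 3.0 [ 0.994  0.272 -0.746  2.053  0.494  0.438 -1.133] True
shift [ -21.   -28.5 -169.2] rot [ 0.101 -0.076  0.634]
   4 rows 3.8 [ 1.297 -0.067 -0.786  1.923 -0.184  0.913 -1.075] True
shift [ 14.  -35.8  88.3] rot [-0.265 -0.236 -0.36 ]
   5 rows 3.0 [ 0.898  0.203 -0.965  1.957  0.639  1.035 -1.735] True
shift [ 39.3  71.6 241.6] rot [-0.03   0.44  -0.759]
   6 rows 5.2 [ 1.097  0.637 -0.803  2.089  1.463  0.306 -1.359] True
```

Emit:
move_arm(
  commands=[
    [-2, -11, 8, -0.04, -0.024, 0.01, -1],
    [-4, -23, 15, -0.08, -0.048, 0.02, -1],
    [-6, -34, 23, -0.12, -0.072, 0.03, -1],
    [-8, -45, 31, -0.159, -0.096, 0.042, -1],
    [-8, -45, 31, -0.159, -0.096, 0.042, -1],
  ],
)

```text
t: 7.88
ee_pos: [0.3856, -0.1696, 0.4532]
eef_rot: [0.922, 0.055, 0.256, 0.284]
ft_force: [-0.5, 0.2, -1.5]
grip_width: 0.0106
grasp_force: 78.7
```

Emit:
move_arm(
  commands=[
    [9, 2, 25, 0.078, 0.002, -0.066, -1],
    [18, 3.5, 50, 0.156, 0.004, -0.132, -1],
    [26.5, 5, 75, 0.235, 0.006, -0.2, -1],
    [35.5, 7, 100, 0.313, 0.009, -0.265, -1],
    [44, 8.5, 125.5, 0.391, 0.011, -0.331, -1],
  ],
)

```text
t: 8.5
ee_pos: [0.4878, -0.2305, 0.3916]
eef_rot: [0.936, 0.255, 0.198, 0.14]
ft_force: [0.1, 0.6, -1.4]
grip_width: 0.0108
grasp_force: 78.8
```

```bash
python3 go.py 3
python3 - <<'E'
from go import *
s=ctrl.observe(); rel(*W[4],s)
E
```

```text
8.5 [ 0.99   0.269 -0.732  2.048  0.468  0.436 -1.099] [ 0.488 -0.23   0.392] [ 0.054  0.605 -1.361]
shift [-0.  -3.3  1.5] rot [ 0.001 -0.003  0.003]
   3 rows 0.1 [ 0.977  0.268 -0.723  2.053  0.476  0.433 -1.116] True
shift [ -21.   -28.5 -169.2] rot [ 0.101 -0.076  0.634]
   4 rows 3.8 [ 1.264 -0.066 -0.756  1.923 -0.18   0.912 -1.081] True
shift [ 14.  -35.8  88.3] rot [-0.265 -0.236 -0.36 ]
   5 rows 3.0 [ 0.879  0.197 -0.939  1.958  0.632  1.029 -1.727] True
shift [ 39.3  71.6 241.6] rot [-0.03   0.44  -0.759]
   6 rows 5.2 [ 1.079  0.627 -0.773  2.09   1.454  0.285 -1.355] True
shift [ -20.4  -31.8 -167.8] rot [ 0.101 -0.079  0.637]
```

Emit:
move_arm(
  commands=[
    [-4, -6, -33, 0.02, -0.015, 0.127, -1],
    [-8, -12, -67, 0.04, -0.03, 0.254, -1],
    [-12, -17, -100, 0.06, -0.045, 0.38, -1],
    [-17, -23, -135, 0.08, -0.06, 0.507, -1],
    [-21, -28.5, -169, 0.101, -0.076, 0.634, -1],
  ],
)

```text
t: 9.12
ee_pos: [0.3835, -0.1893, 0.5257]
eef_rot: [0.981, -0.048, 0.186, 0.034]
ft_force: [-0.5, -0.6, -2.0]
grip_width: 0.0106
grasp_force: 78.8
```

Emit:
move_arm(
  commands=[
    [3, -7, 18, -0.053, -0.047, -0.072, -1],
    [6, -14, 35, -0.106, -0.094, -0.144, -1],
    [8, -21, 53, -0.16, -0.14, -0.216, -1],
    [11, -29, 71, -0.21, -0.19, -0.29, -1],
    [14, -36, 88, -0.265, -0.236, -0.36, -1],
  ],
)

```text
t: 9.75
ee_pos: [0.4324, -0.1621, 0.4447]
eef_rot: [0.975, 0.103, 0.05, 0.189]
ft_force: [-1.1, -0.5, -2.0]
grip_width: 0.011
grasp_force: 78.7
```

```bash
python3 go.py 5; python3 go.py 6
```

```text
9.75 [ 0.943  0.214 -1.023  1.954  0.655  1.049 -1.747] [ 0.432 -0.162  0.445] [-1.055 -0.482 -2.027]
shift [-0.2 -1.7  1.1] rot [ 0.    -0.001  0.002]
   5 rows 0.0 [ 0.94   0.215 -1.022  1.957  0.656  1.049 -1.754] True
shift [ 39.3  71.6 241.6] rot [-0.03   0.44  -0.759]
   6 rows 5.2 [ 1.134  0.659 -0.868  2.088  1.48   0.352 -1.366] True
9.75 [ 0.943  0.214 -1.023  1.954  0.655  1.049 -1.747] [ 0.432 -0.162  0.445] [-1.055 -0.482 -2.027]
shift [ 38.7  69.8 242.7] rot [-0.03   0.439 -0.757]
   6 rows 5.1 [ 1.133  0.659 -0.867  2.088  1.48   0.351 -1.366] True
```

Emit:
move_arm(
  commands=[
    [6, 12, 40, -0.005, 0.073, -0.126, -1],
    [13, 23, 81, -0.01, 0.146, -0.252, -1],
    [19, 35, 121, -0.015, 0.22, -0.378, -1],
    [26, 47, 162, -0.02, 0.293, -0.505, -1],
    [32, 58, 202, -0.025, 0.366, -0.631, -1],
  ],
)

```text
t: 10.38
ee_pos: [0.5014, -0.2815, 0.2815]
eef_rot: [0.867, 0.432, 0.165, 0.186]
ft_force: [0.6, -1.2, -1.0]
grip_width: 0.0105
grasp_force: 78.8
```

```bash
python3 go.py 6
```

```text
10.375 [ 1.094  0.559 -0.877  2.117  1.354  0.415 -1.457] [ 0.501 -0.282  0.282] [ 0.577 -1.201 -1.009]
shift [-13.8   7.4  38.9] rot [-0.003  0.071 -0.123]
   6 rows 0.8 [ 1.125  0.654 -0.853  2.088  1.475  0.341 -1.363] True
```

Emit:
move_arm(
  commands=[
    [-7, 4, 20, -0.002, 0.036, -0.06, -1],
    [-14, 7.5, 39, -0.003, 0.071, -0.123, -1],
    [-14, 7.5, 39, -0.003, 0.071, -0.123, -1],
  ],
)

```text
t: 10.75
ee_pos: [0.5147, -0.3048, 0.2487]
eef_rot: [0.835, 0.486, 0.183, 0.181]
ft_force: [-0.5, 0.4, -0.7]
grip_width: 0.0108
grasp_force: 78.8
```

```bash
python3 nutlook.py .06 n2
```

```text
10.75 [ 0.5147 -0.3048  0.2487] [ 1.1245  0.6533 -0.8497  2.0901  1.4777  0.3435 -1.3741] [-0.5418  0.3662 -0.6689]
tool in nut [ -1.0205  -1.2479 193.0243] -z [0.003  0.0039 1.    ] phi 74.5185803932824
side view in nut [-0.2943  0.8065 -0.5128]
 axis 0.062 90 [-1.1897 -2.7697]
 axis 0.108 132 [-2.1996 -1.5975]
 face 520 -0.8519693445460771 ((-0.12723319232463837, -0.42413032054901123), 33.70881271362305) [array([-32.3827, -31.389 ]), array([33.5382, 31.4313])]
top view in nut [-0.3982  0.0209 -0.9171]
few 2
 axis 0.108 19 [-1.4277 -3.9496]
 face 412 -0.37043912506068283 ((0.6304044723510742, 1.0765247344970703), 32.90652847290039) [array([-27.2621, -29.4882]), array([32.3034, 30.26  ])]
```

View pics/n2side.png

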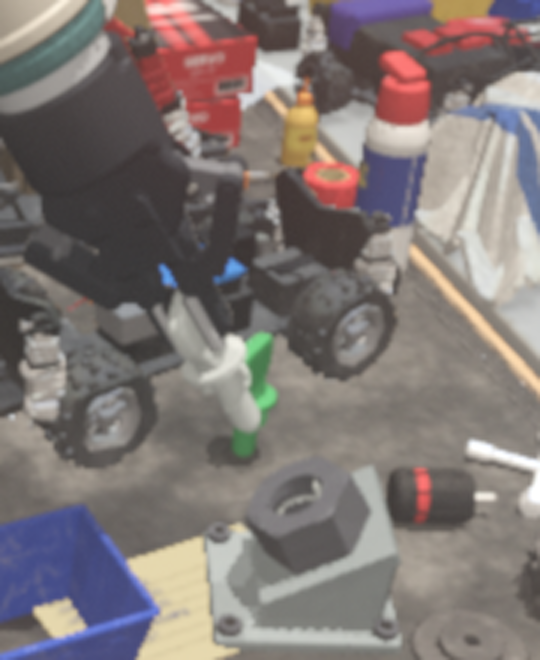

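Emit:
move_arm(
  commands=[
    [2.6, 1.2, 20, 0, 0, -0.008, -1],
    [2.6, 1.2, 40, 0, 0, -0.008, -1],
    [2.6, 1.2, 56, 0, 0, -0.008, -1],
    [2.6, 1.2, 67, 0, 0, -0.008, -1],
    [2.6, 1.2, 75, 0, 0, -0.008, -1],
  ],
)

```text
t: 11.48
ee_pos: [0.5543, -0.3104, 0.1873]
eef_rot: [0.832, 0.491, 0.183, 0.183]
ft_force: [-4.2, 0.5, -1.5]
grip_width: 0.0106
grasp_force: 79.0
```

```bash
cat >> close.py <<'E'
print("F nut",N.T@s["ft_force"],"T nut",N.T@s["torque"], "gw",s["grip_width"])
E
python3 close.py
```

```text
11.475 [ 0.5543 -0.3104  0.1873] [ 1.0462  0.8042 -0.814   2.0403  1.7676  0.4037 -1.6122] [-4.1925  0.5181 -1.4964]
tool in nut [  2.7319   2.9929 119.9716] -z [-0.0009  0.004   1.    ] phi 75.15400675629301
F nut [-4.3797 -0.5115  0.8007] T nut [-0.071   1.6007  0.0262] gw 0.01055218936736358
```

Emit:
move_arm(
  commands=[
    [-1.5, -1.7, 0, 0, 0, 0, -1],
    [-1.5, -1.7, 5, 0, 0, 0, -1],
    [-1.5, -1.7, 10, 0, 0, 0, -1],
    [-1.5, -1.7, 10, 0, 0, 0, -1],
  ],
)

```text
t: 11.98
ee_pos: [0.5584, -0.3125, 0.178]
eef_rot: [0.831, 0.491, 0.184, 0.184]
ft_force: [1.0, 0.7, -1.5]
grip_width: 0.0111
grasp_force: 78.8
```

```bash
python3 close.py
```

```text
11.975 [ 0.5584 -0.3125  0.178 ] [ 1.0459  0.8291 -0.8178  2.0336  1.8046  0.4158 -1.6363] [ 1.047   0.6695 -1.533 ]
tool in nut [  1.9386   1.9368 109.7201] -z [-0.0031  0.003   1.    ] phi 75.14589123697984
F nut [-0.0269  0.9029 -1.7546] T nut [ 0.0197  0.6644 -0.0541] gw 0.011069536705846992
```

Emit:
move_arm(
  commands=[
    [0, 0, 3, 0, 0, 0, -1],
    [0, 0, 6, 0, 0, 0, -1],
    [0, 0, 9, 0, 0, 0, -1],
    [0, 0, 11, 0, 0, 0, -1],
    [0, 0, 11, 0, 0, 0, -1],
  ],
)

```text
t: 12.6
ee_pos: [0.5633, -0.3137, 0.1689]
eef_rot: [0.831, 0.491, 0.184, 0.184]
ft_force: [-3.9, 0.8, 2.7]
grip_width: 0.0108
grasp_force: 79.9
```

```bash
python3 close.py
```

```text
12.6 [ 0.5633 -0.3137  0.1689] [ 1.0407  0.8524 -0.8188  2.0244  1.8306  0.4287 -1.6526] [-3.8617  0.8059  2.6679]
tool in nut [ 1.7935  1.9611 99.2633] -z [-0.003   0.0034  1.    ] phi 75.1621588772074
F nut [-2.0799 -0.1523  4.2814] T nut [-0.0527  0.8736 -0.0016] gw 0.010783910599854233
```

Emit:
move_arm(
  commands=[
    [0, 0, 1.5, 0, 0, 0.13, -1],
    [0, 0, 2.2, 0, 0, 0.27, -1],
    [0, 0, 2.9, 0, 0, 0.41, -1],
    [0, 0, 3.6, 0, 0, 0.55, -1],
    [0, 0, 4.2, 0, 0, 0.68, -1],
  ],
)

```text
t: 13.22
ee_pos: [0.5659, -0.3144, 0.1661]
eef_rot: [0.948, 0.184, 0.236, 0.112]
ft_force: [-4.3, 0.5, 5.6]
grip_width: 0.0105
grasp_force: 80.1
```

```bash
python3 close.py
```

```text
13.225 [ 0.5659 -0.3144  0.1661] [ 1.1146  0.9276 -0.968   2.0177  1.8062  0.5573 -2.2618] [-4.3045  0.4924  5.5895]
tool in nut [ 2.7773  1.8321 95.5589] -z [-0.0047  0.004   1.    ] phi 35.978826043726116
F nut [-0.9255 -0.5636  6.9885] T nut [-0.1484  0.6263  0.0167] gw 0.010473189542648727
```

Emit:
move_arm(
  commands=[
    [0, 0, 0.7, 0, 0, 0.13, -1],
    [0, 0, 1.3, 0, 0, 0.26, -1],
    [0, 0, 1.9, 0, 0, 0.39, -1],
    [0, 0, 2.5, 0, 0, 0.52, -1],
    [0, 0, 3, 0, 0, 0.62, -1],
  ],
)

```text
t: 13.85
ee_pos: [0.5672, -0.314, 0.1637]
eef_rot: [0.959, -0.114, 0.259, 0.034]
ft_force: [-7.8, 3.1, 10.0]
grip_width: 0.0108
grasp_force: 80.9
```

```bash
python3 close.py
```

```text
13.85 [ 0.5672 -0.314   0.1637] [ 1.1622  0.9939 -1.0788  2.0145  1.8001  0.6611 -2.8328] [-7.753   3.0766  9.9761]
tool in nut [ 2.5126  2.5339 92.8442] -z [-0.0044  0.0026  1.    ] phi 0.5151540003671912
F nut [-2.1714  1.1095 12.7731] T nut [ 0.0802  0.9493 -0.011 ] gw 0.010828086625283728
```

Run:
```python
from fast import *; from h import ctrl
np.set_printoptions(precision=3,suppress=True)
s=ctrl.observe(); q=s["joint_positions"]; p,r,_=fkj(q); n=r[:,2]
def spin(q,a,k=6,dz=0):
    out=[]
    for i in range(k):
        p,r,_=fkj(q); q,ok=track(q,p+r[:,2]*dz/k,r@R.from_rotvec([0,0,a/k]).as_matrix(),n=10,marg=0); out.append(q); 
        if not ok: print("LIM",i,q); break
    return out
print("in place");print(np.array(spin(q,-np.pi)))
qb=spin(q,0,2,-.06)[-1]; print("back60",qb); o=spin(qb,-np.pi); print(np.array(o)); print("fwd",spin(o[-1],0,2,.06)[-1])
```

```text
in place
LIM 4 [ 0.862  0.774 -0.522  2.023  2.064  0.226 -0.855]
[[ 1.121  0.943 -0.986  2.016  1.809  0.576 -2.351]
 [ 1.069  0.892 -0.88   2.017  1.829  0.484 -1.883]
 [ 1.     0.841 -0.753  2.019  1.873  0.384 -1.44 ]
 [ 0.915  0.795 -0.607  2.021  1.968  0.28  -1.051]
 [ 0.862  0.774 -0.522  2.023  2.064  0.226 -0.855]]
back60 [ 1.223  0.879 -1.127  2.064  1.668  0.629 -2.765]
[[ 1.202  0.851 -1.077  2.065  1.666  0.581 -2.253]
 [ 1.177  0.822 -1.023  2.065  1.666  0.533 -1.742]
 [ 1.149  0.794 -0.965  2.066  1.666  0.483 -1.234]
 [ 1.116  0.765 -0.901  2.067  1.669  0.43  -0.727]
 [ 1.076  0.736 -0.828  2.068  1.675  0.373 -0.226]
 [ 1.026  0.706 -0.741  2.069  1.689  0.31   0.267]]
fwd [ 1.008  0.846 -0.768  2.019  1.867  0.395  0.14 ]
```

Emit:
move_arm(
  commands=[
    [0, 0, 0, 0, 0, 0, 1],
    [0, 0, 0, 0, 0, 0, 1],
    [0, 0, 0, 0, 0, 0, 1],
  ],
)

```text
t: 14.22
ee_pos: [0.567, -0.3148, 0.1623]
eef_rot: [0.959, -0.112, 0.258, 0.035]
ft_force: [0.4, 0.5, -0.2]
grip_width: 0.0647
grasp_force: 0.0
```

Emit:
move_arm(
  commands=[
    [0, 0, -20, 0, 0, 0, 1],
    [0, 0, -40, 0, 0, 0, 1],
    [0, 0, -60, 0, 0, 0, 1],
    [0, 0, -60, 0, 0, -0.15, 1],
    [0, 0, -60, 0, 0, -0.3, 1],
  ],
)

```text
t: 14.85
ee_pos: [0.5377, -0.3074, 0.2146]
eef_rot: [0.965, 0.035, 0.25, 0.074]
ft_force: [-0.6, -0.8, -0.3]
grip_width: 0.0852
grasp_force: 0.0
```

Emit:
move_arm(
  commands=[
    [0, 0, 0, 0, 0, -0.17, 1],
    [0, 0, 0, 0, 0, -0.34, 1],
    [0, 0, 0, 0, 0, -0.51, 1],
    [0, 0, 0, 0, 0, -0.68, 1],
    [0, 0, 0, 0, 0, -0.85, 1],
  ],
)

```text
t: 15.48
ee_pos: [0.5378, -0.3071, 0.2143]
eef_rot: [0.865, 0.43, 0.197, 0.17]
ft_force: [0.7, -0.1, 0.3]
grip_width: 0.0856
grasp_force: 0.0
```

Emit:
move_arm(
  commands=[
    [0, 0, 0, 0, 0, -0.17, 1],
    [0, 0, 0, 0, 0, -0.34, 1],
    [0, 0, 0, 0, 0, -0.51, 1],
    [0, 0, 0, 0, 0, -0.68, 1],
    [0, 0, 0, 0, 0, -0.85, 1],
  ],
)

```text
t: 16.1
ee_pos: [0.5378, -0.3071, 0.2143]
eef_rot: [0.61, 0.748, 0.109, 0.236]
ft_force: [-0.1, 0.6, -0.4]
grip_width: 0.0855
grasp_force: 0.0
```

Emit:
move_arm(
  commands=[
    [0, 0, 0, 0, 0, -0.17, 1],
    [0, 0, 0, 0, 0, -0.34, 1],
    [0, 0, 0, 0, 0, -0.51, 1],
    [0, 0, 0, 0, 0, -0.68, 1],
    [0, 0, 0, 0, 0, -0.85, 1],
  ],
)

```text
t: 16.73
ee_pos: [0.5379, -0.3071, 0.2144]
eef_rot: [0.248, 0.933, 0.002, 0.26]
ft_force: [-0.4, -0.2, -0.1]
grip_width: 0.0853
grasp_force: 0.0
```

```bash
cat > spade.py <<'E'
from close import *
p=grab("side"); Wd=cloud(p); L=(Wd-NUT)@N
m=(abs(L[...,0])<.03)&(abs(L[...,1])<.03)&(L[...,2]>.02)&(L[...,2]<.065); P=L[m]*1000
print(m.sum(),"top",P[:,2].max(),P[:,:2].mean(0)); ev,V=np.linalg.eigh(np.cov(P[:,:2].T)); print("spade phi",np.degrees(np.arctan2(V[1,1],V[0,1]))%180,np.sqrt(ev),cv2.minAreaRect(P[:,:2].astype(np.float32)))
E
python3 spade.py
```

```text
16.725 [ 0.5379 -0.3071  0.2144] [ 1.0555  0.7255 -0.7914  2.0677  1.6795  0.3478  0.0047] [-0.3967 -0.1813 -0.1454]
tool in nut [  1.7651   2.2124 151.8302] -z [-0.003   0.0031  1.    ] phi 164.33070593299834
F nut [-0.3681 -0.2718  0.0446] T nut [ 0.0287  0.5543 -0.0225] gw 0.08534896163686288
410 top 55.135088367624526 [-7.7387 -2.7586]
spade phi 178.2788535429962 [ 2.3702 11.5638] ((-8.269220352172852, -0.5388994216918945), (13.12306022644043, 42.69926834106445), 87.97455596923828)
```

```bash
cat >> spade.py <<'E'
for lo in range(0,62,5):
    m=(abs(L[...,0])<.05)&(abs(L[...,1])<.028)&(L[...,2]>lo/1e3)&(L[...,2]<(lo+5)/1e3); P=L[m]*1000
    if len(P)>5: print(lo,len(P),"x",np.percentile(P[:,0],[2,50,98]),"y",np.percentile(P[:,1],[2,50,98]))
save(p,"sp1.png",(310,450,90,250),4)
E
python3 spade.py
```

```text
16.775 [ 0.5379 -0.307   0.2145] [ 1.0549  0.725  -0.7907  2.0677  1.6796  0.3473  0.0093] [0.5444 0.589  0.4098]
tool in nut [  1.8351   2.2773 151.9046] -z [-0.0031  0.0032  1.    ] phi 164.62272293588416
F nut [0.5389 0.7032 0.1621] T nut [0.0532 0.5169 0.0175] gw 0.08530951336346335
408 top 55.18340853184192 [-7.5822 -2.7586]
spade phi 178.5355036148096 [ 2.4621 11.6239] ((-8.497734069824219, -0.47440528869628906), (13.069222450256348, 42.62921905517578), 85.90641784667969)
0 111 x [-27.3422  10.3045  29.3127] y [-27.2361 -13.336   21.0386]
5 36 x [-21.6814 -11.7412   8.5535] y [-16.2351 -12.3333  -0.8411]
10 98 x [-19.2021  -1.0525  13.6562] y [-16.6546  -7.8331   8.6328]
15 59 x [-18.8999   0.4358  13.052 ] y [-8.018  -3.5142  8.7538]
20 38 x [-24.2812  -7.2354   6.4592] y [-5.9225 -3.6723 -0.6278]
25 50 x [-28.0234  -7.5224   9.9337] y [-5.9397 -3.6038 -0.7278]
30 59 x [-30.2685  -8.9641  11.6174] y [-5.9585 -3.2603  0.1313]
35 54 x [-30.0134  -6.5968  12.6975] y [-5.995  -3.4138  0.1652]
40 61 x [-29.8657  -8.945   11.7105] y [-6.1151 -3.6414 -0.8549]
45 70 x [-29.3636 -11.1759  11.0621] y [-6.4124 -3.0717  5.8393]
50 81 x [-21.7489  -5.2346   7.8586] y [-6.151  -0.761   5.8062]
```

View pics/sp1.png

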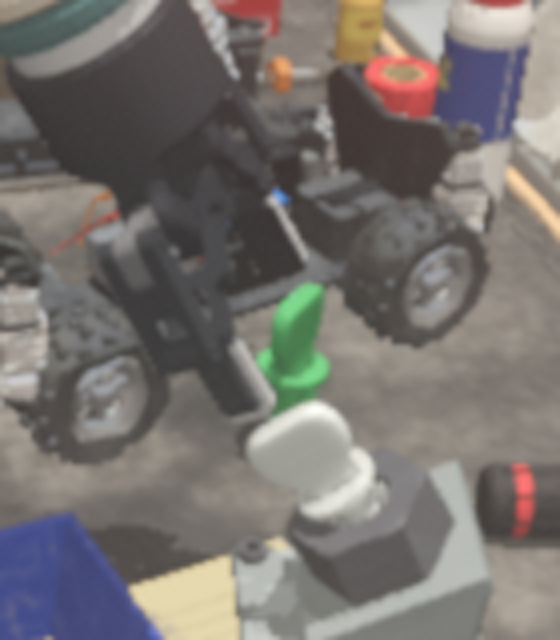

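```bash
cat > regrip.py <<'E'
from fast import *; from h import *; import sys
np.set_printoptions(precision=3,suppress=True)
N=nutR()
def pose(x,y,zg,phi,tilt=0,back=0):
    """grasp point at nut coords mm, spade phi, tilt rad toward -x"""
    Ry=R.from_rotvec([0,-tilt,0]).as_matrix(); a=np.radians(phi)
    b=np.c_[[np.cos(a),np.sin(a),0],[np.sin(a),-np.cos(a),0],[0,0,-1.]]
    M=N@Ry@b; return NUT+N@np.array([x,y,zg])/1e3-M[:,2]*(.054+back),M
if __name__=="__main__":
    s=ctrl.observe(); q=s["joint_positions"]; print(q)
    A=pose(-8.2,1,38.8,178.5,.12,.057); B=pose(-8.2,1,38.8,178.5,.12); Cc=pose(1.9,2.1,38.0,178.5)
    rel(*A,s); q,ok=track(q,*A,marg=0); print(q,ok)
    rel(*B,p0=A[0],R0=A[1]); q,ok=track(q,*B,marg=0); print(q,ok)
    rel(*Cc,p0=B[0],R0=B[1]); q,ok=track(q,*Cc,marg=0); print(q,ok)
    D=pose(1.9,2.1,31,178.5-80); rel(*D,p0=Cc[0],R0=Cc[1]); q,ok=track(q,*D,marg=0); print(q,ok)
E
python3 regrip.py
```

```text
[ 1.055  0.725 -0.792  2.068  1.679  0.348 -0.   ]
shift [22.1 -7.6  2.8] rot [-0.021 -0.115 -0.252]
[ 1.185  0.826 -0.953  2.191  2.186  0.504 -0.164] True
shift [ 0. -0. 57.] rot [-0. -0.  0.]
[ 1.133  0.947 -0.929  2.124  2.245  0.565 -0.166] True
shift [-16.4   1.5   2.4] rot [ 0.003  0.12  -0.   ]
[ 0.976  0.827 -0.709  2.015  1.873  0.348  0.084] True
shift [ 0. -0.  7.] rot [-0.     0.     1.396]
[ 1.133  0.977 -1.019  2.004  1.804  0.611 -1.139] True
```

Emit:
move_arm(
  commands=[
    [11, -4, 1, -0.01, -0.057, -0.126, 1],
    [22, -7.5, 3, -0.021, -0.115, -0.252, 1],
    [22, -7.5, 3, -0.021, -0.115, -0.252, 1],
  ],
)

```text
t: 17.2
ee_pos: [0.5175, -0.3035, 0.1983]
eef_rot: [0.131, 0.94, -0.032, 0.312]
ft_force: [-0.2, 1.1, 0.1]
grip_width: 0.0854
grasp_force: 0.0
```

Emit:
move_arm(
  commands=[
    [0, 0, 20, 0, 0, 0, 1],
    [0, 0, 40, 0, 0, 0, 1],
    [0, 0, 57, 0, 0, 0, 1],
    [0, 0, 57, 0, 0, 0, 1],
    [0, 0, 57, 0, 0, 0, -0.5],
  ],
  newtons=40,
)

```text
t: 17.82
ee_pos: [0.5527, -0.3118, 0.1548]
eef_rot: [0.129, 0.94, -0.034, 0.314]
ft_force: [-0.4, -0.2, 0.7]
grip_width: 0.0699
grasp_force: 0.0
```

Emit:
move_arm(
  commands=[
    [0, 0, 0, 0, 0, 0, -1],
    [0, 0, 0, 0, 0, 0, -1],
    [0, 0, 0, 0, 0, 0, -1],
    [0, 0, 0, 0, 0, 0, -1],
  ],
  newtons=70,
)

```text
t: 18.32
ee_pos: [0.5526, -0.3113, 0.1547]
eef_rot: [0.128, 0.94, -0.034, 0.314]
ft_force: [-1.3, 2.0, 4.0]
grip_width: 0.0109
grasp_force: 69.0
```

```bash
python3 close.py
python3 - <<'E'
from regrip import *
rel(*pose(1.9,2.1,38.0,178.5))
E
```

```text
18.325 [ 0.5526 -0.3113  0.1547] [ 1.1116  0.9281 -0.8877  2.1264  2.2814  0.5366 -0.2179] [-1.3139  2.0294  4.0476]
tool in nut [-14.7744   1.6605  92.5051] -z [-0.1192 -0.0014  0.9929] phi 178.44557476691804
F nut [0.4945 1.6512 4.3882] T nut [0.3161 0.6518 0.0342] gw 0.010859893417859081
shift [-16.5   0.9   2.5] rot [ 0.005  0.119 -0.001]
```

Emit:
move_arm(
  commands=[
    [-4, 0.2, 0.6, 0, 0.03, 0, -1],
    [-8, 0.4, 1.2, 0, 0.06, 0, -1],
    [-12, 0.7, 1.7, 0, 0.09, 0, -1],
    [-16, 0.9, 2.2, 0, 0.119, 0, -1],
    [-16, 0.9, 2.2, 0, 0.119, 0, -1],
  ],
)

```text
t: 18.95
ee_pos: [0.5654, -0.315, 0.1622]
eef_rot: [0.13, 0.957, -0.027, 0.257]
ft_force: [-5.7, 0.8, 5.1]
grip_width: 0.0111
grasp_force: 69.4
```

```bash
python3 close.py
```

```text
18.95 [ 0.5654 -0.315   0.1622] [ 0.9375  0.8052 -0.6376  2.019   1.9214  0.2948  0.0186] [-5.6684  0.8006  5.0854]
tool in nut [ 0.477  1.182 92.351] -z [ 0.0015 -0.0015  1.    ] phi 178.45465685651433
F nut [-2.3882 -0.5945  7.2509] T nut [-0.1012  1.2256  0.0503] gw 0.011070690327399584
```

Turn on: 0.7 rad, watching the torque about the bore.

Emit:
move_arm(
  commands=[
    [0, 0, 0.7, 0, 0, 0.14, -1],
    [0, 0, 1.3, 0, 0, 0.28, -1],
    [0, 0, 2, 0, 0, 0.42, -1],
    [0, 0, 2.7, 0, 0, 0.56, -1],
    [0, 0, 3.3, 0, 0, 0.7, -1],
  ],
)

```text
t: 19.58
ee_pos: [0.567, -0.3147, 0.1594]
eef_rot: [0.452, 0.854, 0.064, 0.25]
ft_force: [-6.3, 2.6, 6.8]
grip_width: 0.0113
grasp_force: 69.9
```

```bash
python3 close.py
```

```text
19.575 [ 0.567  -0.3147  0.1594] [ 1.0486  0.8821 -0.8361  2.0134  1.834   0.4452 -0.5404] [-6.2512  2.6463  6.7997]
tool in nut [ 0.3752  1.8054 89.1815] -z [ 0.0009 -0.0035  1.    ] phi 138.08716056349377
F nut [-2.4075  1.0554  9.2416] T nut [0.1619 1.0594 0.0265] gw 0.011308165816249792
```

Emit:
move_arm(
  commands=[
    [0, 0, 0.7, 0, 0, 0.14, -1],
    [0, 0, 1.3, 0, 0, 0.28, -1],
    [0, 0, 2, 0, 0, 0.42, -1],
    [0, 0, 2.7, 0, 0, 0.56, -1],
    [0, 0, 3.1, 0, 0, 0.64, -1],
  ],
)

```text
t: 20.2
ee_pos: [0.5677, -0.3153, 0.1571]
eef_rot: [0.698, 0.668, 0.139, 0.218]
ft_force: [-14.8, 3.0, 17.3]
grip_width: 0.0111
grasp_force: 72.0
```

```bash
python3 close.py
```

```text
20.2 [ 0.5677 -0.3153  0.1571] [ 1.1172  0.9517 -0.9748  2.0098  1.8097  0.5671 -1.107 ] [-14.7983   2.9829  17.2664]
tool in nut [-0.0686  1.4713 86.7816] -z [ 0.0016 -0.0023  1.    ] phi 101.5118112831065
F nut [-4.4268 -0.6857 22.4933] T nut [0.0786 1.7978 0.1302] gw 0.01112147749285617
```

Emit:
move_arm(
  commands=[
    [0, 0, -0.3, 0, 0, 0.07, -1],
    [0, 0, -0.3, 0, 0, 0.14, -1],
    [0, 0, -0.3, 0, 0, 0.14, -1],
  ],
)

```text
t: 20.58
ee_pos: [0.5674, -0.3152, 0.157]
eef_rot: [0.742, 0.619, 0.153, 0.207]
ft_force: [-11.8, 2.3, 11.8]
grip_width: 0.0111
grasp_force: 71.3
```

```bash
python3 close.py
```

```text
20.575 [ 0.5674 -0.3152  0.157 ] [ 1.1296  0.9652 -1.0007  2.0099  1.8055  0.5904 -1.2317] [-11.8055   2.2804  11.8486]
tool in nut [-0.4153  1.4244 86.8453] -z [ 0.0022 -0.0025  1.    ] phi 93.61216854785657
F nut [-4.4736 -0.6434 16.2644] T nut [0.1704 1.7059 0.0099] gw 0.0111393668414406
```

Emit:
move_arm(
  commands=[
    [0, 0, 0, 0, 0, 0, 1],
    [0, 0, 0, 0, 0, 0, 1],
    [0, 0, 0, 0, 0, 0, 1],
    [0, 0, 0, 0, 0, 0, 1],
  ],
)

```text
t: 21.08
ee_pos: [0.5695, -0.3158, 0.1568]
eef_rot: [0.742, 0.619, 0.154, 0.208]
ft_force: [-0.7, 0.2, -0.2]
grip_width: 0.0821
grasp_force: 0.0
```

Emit:
move_arm(
  commands=[
    [0, 0, -20, 0, 0, 0, 1],
    [0, 0, -45, 0, 0, 0, 1],
    [0, 0, -75, 0, 0, 0, 1],
    [0, 0, -110, 0, 0, 0, 1],
    [0, 0, -110, 0, 0, 0, 1],
  ],
)

```text
t: 21.7
ee_pos: [0.5159, -0.3029, 0.2543]
eef_rot: [0.741, 0.619, 0.154, 0.21]
ft_force: [-0.2, -0.1, 0.3]
grip_width: 0.0853
grasp_force: 0.0
```

```bash
sed -i 's/sp1/sp2/' spade.py; python3 spade.py
python3 - <<'E'
from fast import *; from h import *
np.set_printoptions(precision=3,suppress=True)
s=ctrl.observe(); q0=s["joint_positions"]; print(q0)
for th in (52.2,232.2):
    q=q0
    p0,R0=s["ee_pos"],R.from_quat(s["eef_rot"]).as_matrix()
    U=(np.array([.44,-.27,.29]),down(th))
    for w in (U,(np.array([.366,-.2406,.24]),down(th)),(np.array([.366,-.2406,.149]),down(th)),(np.array([.366,-.2406,.27]),down(th)),(np.array([.435,-.355,.30]),down(10))):
        rel(*w,p0=p0,R0=R0); q,ok=track(q,*w,marg=0); print(q,ok); p0,R0=w
E
```

```text
21.7 [ 0.5159 -0.3029  0.2543] [ 1.2446  0.742  -1.0788  2.0856  1.5108  0.5135 -1.037 ] [-0.1742 -0.1206  0.3223]
tool in nut [  2.4206   0.9275 197.5116] -z [-0.0031 -0.0013  1.    ] phi 93.69518855951142
F nut [ 0.04   -0.1591  0.3491] T nut [ 0.0064  0.4717 -0.0458] gw 0.08525365214370448
195 top 47.94670845461778 [-0.4653 -7.3173]
spade phi 84.9212197733282 [ 3.3848 11.5878] ((-1.8608026504516602, -1.5620384216308594), (40.42558670043945, 11.596834182739258), 89.48705291748047)
0 153 x [-24.9114   3.673   28.1898] y [-27.1664 -10.9381  23.1186]
5 114 x [-18.5645   3.4366  15.6071] y [-16.6125  -5.2954  13.3448]
10 17 x [-3.2594  3.5545  4.7963] y [-14.4353  -6.2515   9.1874]
15 15 x [-6.5468  2.458   3.9397] y [-16.9864 -12.8357  12.7039]
20 17 x [-6.4558  2.8061  3.725 ] y [-19.2259 -14.056   13.7869]
25 25 x [-5.0701  2.3839  3.8404] y [-21.0393 -18.2718  13.9586]
30 23 x [-6.1985  0.9725  3.7026] y [-21.657  -18.6818  15.7854]
35 32 x [-7.6257  1.3096  3.9108] y [-20.8553 -16.5415  15.1616]
40 41 x [-7.0692  0.0519  3.7219] y [-20.1122 -13.3702  17.1206]
45 57 x [-6.7891 -1.8
[... 402 characters left out ...]
0.    0. -121.] rot [0. 0. 0.]
[ 1.296  0.634 -1.178  2.1    0.755  0.925 -0.976] True
shift [-48.1 124.6 -30. ] rot [0.    0.    0.737]
[ 1.218  0.667 -0.954  1.756  0.621  1.052 -1.356] True
shift [ 17.3 -51.1 -72.9] rot [ 0.127  0.703 -2.582]
[ 1.377  0.833 -1.258  2.034  1.2    0.604 -0.141] False
shift [22.1 76.5 50. ] rot [0. 0. 0.]
[ 1.397  0.854 -1.292  2.033  1.175  0.636 -0.026] False
shift [ 0.  0. 91.] rot [0. 0. 0.]
[ 1.409  0.876 -1.315  2.035  1.164  0.662  0.072] False
shift [   0.    0. -121.] rot [0. 0. 0.]
[ 1.424  0.894 -1.345  2.031  1.14   0.697  0.174] False
shift [  48.1 -124.6  -30. ] rot [-0.    -0.    -2.405]
[ 1.417  0.868 -1.323  2.033  1.135  0.688  0.087] False
```

View pics/sp2.png

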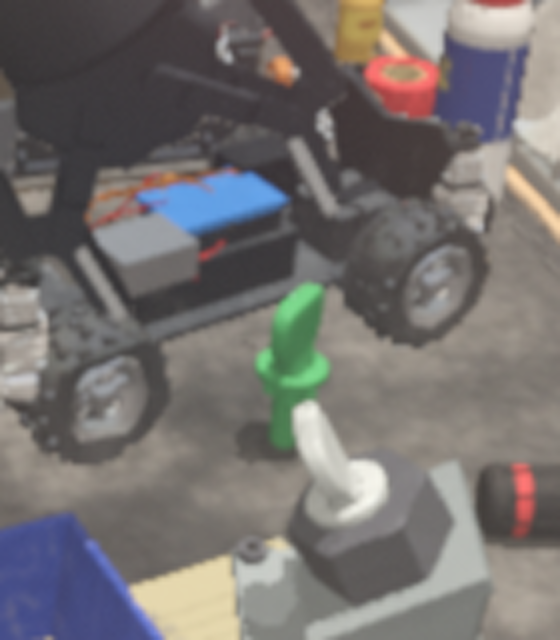

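Emit:
move_arm(
  commands=[
    [3.5, -10, -15, 0.104, -0.019, 0.094, 1],
    [7, -20, -29, 0.21, -0.038, 0.187, 1],
    [10, -31, -44, 0.313, -0.056, 0.28, 1],
    [14, -41, -58, 0.418, -0.075, 0.375, 1],
    [17, -51, -73, 0.522, -0.094, 0.468, 1],
  ],
)

```text
t: 22.38
ee_pos: [0.4398, -0.2697, 0.2887]
eef_rot: [0.898, 0.439, -0.001, -0.003]
ft_force: [0.8, -0.6, -0.7]
grip_width: 0.0852
grasp_force: 0.0
```

Run:
```python
from fast import *; from h import *
np.set_printoptions(precision=3,suppress=True)
s=ctrl.observe(); print(s["ee_pos"],s["joint_positions"])
p=grab("top"); W=cloud(p); Z=W[...,2]
m=(Z>.08)&(Z<.125)&(np.hypot(W[...,0]-.366,W[...,1]+.2406)<.034)
print("Q",m.sum(),cv2.minAreaRect((W[m][:,:2]*1000).astype(np.float32)) if m.sum()>5 else "")
N=nutR(); p=grab("side"); L=(cloud(p)-NUT)@N*1000; r=np.hypot(L[...,0]+1.2,L[...,1]+1)
for a,b,lo,hi in((11,17,2,10),(23,29,-6,3)):
    k=(r>a)&(r<b)&(L[...,2]>lo)&(L[...,2]<hi); P=L[k]; c=np.linalg.lstsq(np.c_[P[:,:2],np.ones(len(P))],P[:,2],rcond=None)[0]; print(len(P),np.median(P[:,2]),c)
rel([.366,-.2406,.24],down(52.2),s)
```

```text
[ 0.44  -0.27   0.289] [ 1.188  0.69  -1.116  1.883  0.717  1.048 -0.893]
Q 0 
101 5.387370875862465 [-0.005  0.045  5.539]
181 -0.44422791413084645 [ 0.004  0.024 -0.547]
shift [-22.3 -75.7  49.2] rot [-0.007 -0.    -0.001]
```

Emit:
move_arm(
  commands=[
    [-11, -38, 25, -0.004, 0, 0, 1],
    [-22, -76, 49, -0.007, 0, 0, 0.4],
    [-22, -76, 80, -0.007, 0, 0, 0.4],
    [-22, -76, 115, -0.007, 0, 0, 0.4],
    [-22, -76, 140, -0.007, 0, 0, 0.4],
  ],
)

```text
t: 23.1
ee_pos: [0.366, -0.2402, 0.1475]
eef_rot: [0.897, 0.442, 0.002, 0.001]
ft_force: [-0.1, -0.4, 0.3]
grip_width: 0.0595
grasp_force: 0.0
```

Run:
```python
from h import *
s=ctrl.observe(); print(s["ee_pos"],s["ft_force"]); rel([.366,-.2406,.148],down(52.2),s)
```

```text
[ 0.36597784 -0.24016597  0.14748836] [-0.12840072 -0.44407319  0.31007355]
shift [-0.3  0.3 -0.5] rot [ 0.004 -0.002  0.004]
```

Emit:
move_arm(
  commands=[
    [0, 0, 0, 0, 0, 0, -1],
    [0, 0, 0, 0, 0, 0, -1],
    [0, 0, 0, 0, 0, 0, -1],
    [0, 0, 0, 0, 0, 0, -1],
  ],
  newtons=70,
)

```text
t: 23.6
ee_pos: [0.367, -0.2407, 0.1503]
eef_rot: [0.898, 0.44, 0.002, 0.003]
ft_force: [0.5, 1.1, 3.5]
grip_width: 0.011
grasp_force: 68.4
```

Emit:
move_arm(
  commands=[
    [0, 0, -15, 0, 0, 0, -1],
    [0, 0, -40, 0, 0, 0, -1],
    [0, 0, -80, 0, 0, 0, -1],
    [0, 0, -115, 0, 0, 0, -1],
    [0, 0, -125, 0, 0, 0, -1],
  ],
)

```text
t: 24.22
ee_pos: [0.3663, -0.2407, 0.2763]
eef_rot: [0.898, 0.44, 0.002, 0.004]
ft_force: [0.0, -0.4, -0.8]
grip_width: 0.0109
grasp_force: 68.3
```

```bash
cat > binp.py <<'E'
from fast import *; from h import *
np.set_printoptions(precision=3,suppress=True)
s=ctrl.observe(); q=s["joint_positions"]; print(s["t"],s["ee_pos"],q,s["grip_width"],s["ft_force"])
B=np.array([.439,-.355,0]); th=10.3; c=np.radians(th); bx=np.array([np.cos(c),np.sin(c),0]); t=np.radians(20)
a=bx*np.sin(t)+np.array([0,0,np.cos(t)]); x=bx*np.cos(t)-np.array([0,0,np.sin(t)])
Rt=np.c_[x,np.cross(-a,x),-a]
tip=B-bx*.02+np.array([0,0,.012]); F=(tip+a*.1315,Rt); P=(F[0]+np.array([0,0,.12]),Rt)
p0,R0=s["ee_pos"],R.from_quat(s["eef_rot"]).as_matrix()
for w in (P,F): print(w[0]); rel(*w,p0=p0,R0=R0); q,ok=track(q,*w,marg=0); print(q,ok); p0,R0=w
E
python3 binp.py
python3 - <<'E'
from h import *
p=grab("top"); save(p,"t3.png",(220,440,120,330),2.6)
W=cloud(p);f=p["frame"].astype(int);X,Y,Z=W[...,0],W[...,1],W[...,2]
m=(f[...,2]-f[...,0]>50)&(X>.36)&(X<.58)&(Y>-.47)&(Y<-.28)&(Z<.075)
print(m.sum(),cv2.minAreaRect((W[m][:,:2]*1000).astype(np.float32)))
E
```

```text
24.225 [ 0.366 -0.241  0.276] [ 1.284  0.597 -1.14   2.099  0.717  0.897 -0.932] 0.010866969416244845 [ 0.014 -0.354 -0.798]
[ 0.464 -0.351  0.256]
shift [-27.3 144.   21.9] rot [ 0.135 -0.337  0.723]
[ 0.909  0.799 -0.741  1.57   0.665  1.359 -1.423] True
[ 0.464 -0.351  0.136]
shift [ 41.   -0.  112.8] rot [0. 0. 0.]
[ 0.875  0.949 -0.675  1.638  0.776  1.182 -1.528] True
866 ((439.65380859375, -356.89495849609375), (133.515869140625, 115.87520599365234), 10.944844245910645)
```

View pics/t3.png

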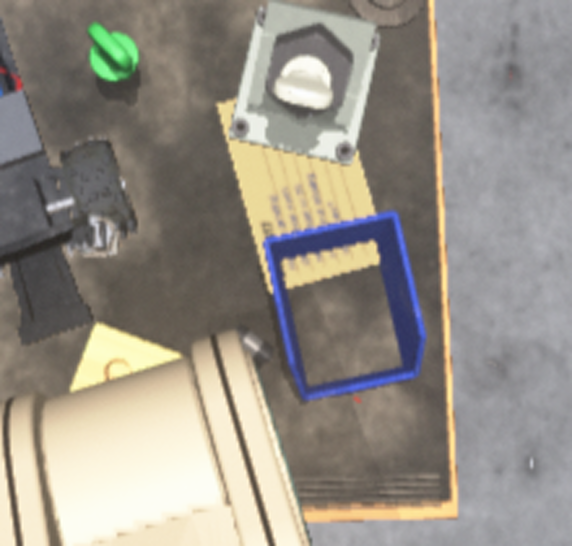

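Emit:
move_arm(
  commands=[
    [-5, 29, 4, 0.027, -0.067, 0.145, -1],
    [-11, 58, 9, 0.054, -0.135, 0.289, -1],
    [-16, 86, 13, 0.081, -0.2, 0.434, -1],
    [-22, 115, 18, 0.108, -0.27, 0.578, -1],
    [-27, 144, 22, 0.135, -0.337, 0.723, -1],
  ],
)

```text
t: 24.9
ee_pos: [0.4632, -0.3504, 0.2515]
eef_rot: [0.98, 0.087, -0.176, 0.015]
ft_force: [0.2, 0.1, -0.7]
grip_width: 0.0109
grasp_force: 68.3
```

Emit:
move_arm(
  commands=[
    [7, 0, 19, 0, 0, 0, -1],
    [20, 0, 55, 0, 0, 0, -1],
    [33, 0, 90, 0, 0, 0, -1],
    [41, 0, 112, 0, 0, 0, -1],
    [41, 0, 112, 0, 0, 0, -1],
  ],
)

```text
t: 25.52
ee_pos: [0.4619, -0.3488, 0.1322]
eef_rot: [0.98, 0.09, -0.175, 0.013]
ft_force: [0.2, -0.7, -0.3]
grip_width: 0.011
grasp_force: 68.4
```

```bash
python3 binp.py
```

```text
25.525 [ 0.462 -0.349  0.132] [ 0.87   0.952 -0.664  1.642  0.771  1.175 -1.524] 0.010969285109695333 [ 0.185 -0.66  -0.309]
[ 0.464 -0.351  0.256]
shift [ -41.5    1.3 -116.2] rot [-0.004  0.005  0.003]
[ 0.904  0.796 -0.731  1.57   0.66   1.355 -1.418] True
[ 0.464 -0.351  0.136]
shift [ 41.   -0.  112.8] rot [0. 0. 0.]
[ 0.871  0.947 -0.666  1.638  0.77   1.177 -1.523] True
```

Emit:
move_arm(
  commands=[
    [0, 0, 0, 0, 0, 0, 0.1],
    [0, 0, 0, 0, 0, 0, 0.1],
    [0, 0, 0, 0, 0, 0, 0.1],
    [0, 0, -10, 0, 0, 0, 0.1],
    [0, 0, -30, 0, 0, 0, 0.1],
  ],
)

```text
t: 26.15
ee_pos: [0.4733, -0.3478, 0.163]
eef_rot: [0.981, 0.089, -0.174, 0.014]
ft_force: [-0.5, 0.0, 0.6]
grip_width: 0.0469
grasp_force: 0.0
```

Emit:
move_arm(
  commands=[
    [-10, 0, -40, 0, 0, 0, 0.1],
    [-30, 0, -80, 0, 0, 0, 0.1],
    [-50, -20, -110, 0, 0, 0, 0.1],
    [-60, -60, -130, 0, 0, 0, 0.1],
    [-70, -100, -140, 0, 0, 0, 0.1],
  ],
)

```text
t: 26.78
ee_pos: [0.4389, -0.2513, 0.3206]
eef_rot: [0.981, 0.089, -0.172, 0.015]
ft_force: [0.5, 0.7, -0.0]
grip_width: 0.0469
grasp_force: 0.0
```

Emit:
move_arm(
  commands=[
    [0, -40, 0, 0, 0, 0, 0.1],
    [0, -80, 0, 0, 0, 0, 0.1],
    [0, -80, 0, 0, 0, 0, 0.1],
    [0, -80, 0, 0, 0, 0, 0.1],
  ],
)

```text
t: 27.28
ee_pos: [0.4244, -0.1745, 0.319]
eef_rot: [0.981, 0.089, -0.173, 0.015]
ft_force: [-0.2, -0.2, -0.1]
grip_width: 0.0466
grasp_force: 0.0
```

Run:
```python
from h import *
np.set_printoptions(precision=4,suppress=True)
s=ctrl.observe(); print(s["ee_pos"],s["ft_force"],s["qvel"])
p=grab("side"); save(p,"f1.png",(220,460,90,290),3)
for q in("screw_a",):
    W=cloud(p)
    for r in ctrl.look_for(p,q): c,ro=map(int,r["point"]); print(r["score"],c,ro,W[ro,c])
N=nutR(); L=(W-NUT)@N*1000; r=np.hypot(L[...,0]+1.2,L[...,1]+1)
for a,b,lo,hi in((11,17,2,10),(23,29,-6,3)):
    k=(r>a)&(r<b)&(L[...,2]>lo)&(L[...,2]<hi); P=L[k]; print(len(P),np.median(P[:,2]) if len(P) else 0)
```

```text
[ 0.4244 -0.1745  0.319 ] [-0.2351 -0.2097 -0.122 ] [ 0.0143  0.0154  0.0178 -0.0045 -0.0011 -0.0036 -0.0026]
0.88 394 209 [ 0.5933 -0.3413  0.1062]
0.86 382 181 [ 0.6299 -0.1905  0.0599]
0.66 321 248 [ 0.461  -0.36    0.0589]
0.15 303 254 [ 0.4396 -0.3128  0.0069]
105 5.507519983583075
180 -0.2745283748973717
```

View pics/f1.png

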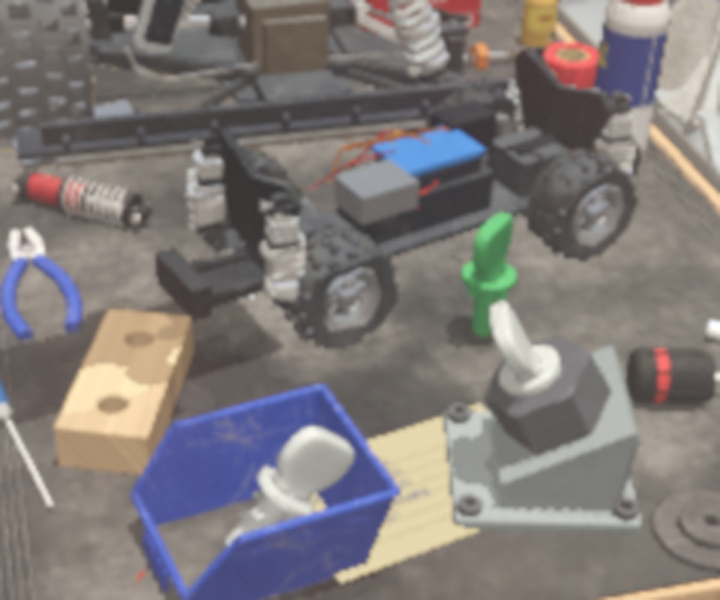

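The picture shows the good screw home in the nut (collar at (530,370) in the crop). The other screw leans inside the bin at about (290,485), the rack is empty and the gripper is clear.

```bash
python3 -c "
from rig import ctrl
print(ctrl.finish_job())"
```

```text
the job is handed in; nothing more can be done
None
```

I handed the job in at about 27 s: the screw I tried turned freely and is home in the nut with its collar on the face. I put the other in the bin as the bruised one by elimination, without testing it in the nut; the hand-in returned no verdict.

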